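# Tighten the stopping plug of a terminal box with an adjustable wrench

## Robot

A 6-joint arm with a two-finger parallel gripper is mounted at the origin on a cart in front of the work surface, level with it; the furniture and walls round the work are solid. World frame = base frame: x ahead of the robot, y to its left, z up, the work surface at z = 0. Lengths are in m, angles in rad, forces in N, time in s.
With the tool pointing down it reaches from about 0.35 to 0.975 m from the base axis. Payload 4.9 kg.
Tool frame: the origin (TCP) lies at the very end of the fingers, on their centre line; the grasp point (between the pads) lies 19 mm behind it; z points along the fingers, y is the direction in which the jaws open and shut (so a half turn about z gives the same grasp; the last joint's range is limited). The gripper opens to 85 mm and grips with 20 to 120 N. Pads are 22 mm wide; open, the fingers measure 114 mm over their backs; the gripper's body (76 mm by 85 mm) begins 54 mm behind the grasp point. The pads swing forward as they close: fully open they stand 13 mm farther back than shut.
Start: joints at [0.983, 0.053, 1.613, -0, 1.476, -0.119], TCP at [0.282, 0.558, 0.231] pointing down, gripper open.
Joint ranges: [-3.01, 3.01], [-1.01, 2.22], [0.06, 2.58], [-1.02, 4.17], [0.09, 2.62], [-3.14, 3.14]. Speed limits (rad/s): [2.57, 2.57, 3.14, 3.14, 3.14, 3.14].

## Interface

Orientations are given as a unit quaternion [w, x, y, z].
In Python, from plant import state, grab_frame, camera_model, job_done, search_frame, masks_of, place_of gives the robot as it stands.
- The arm moves only by the tool drive_tool, never from a script. Its argument "series" is a list of rows, each a list of 2 entries, a list of its own where there are three numbers: the shift along the world's x, y, z in m, then the turn, a rotation vector about the world's x, y, z in degrees. A call has 1 to 8 rows; each row is the pose to reach, as a shift and turn from the pose commanded when the call began; what a row does not reach only later rows make up. A row lasts 1/10 s, in which the tool goes at most 50 mm and 8.59 degrees, less where a joint would pass 70% of its speed; a pose out of reach is approached as far as the arm can. A call with a gripper value outside its range is refused whole. "fingers" is the closure, from -1 (fully open) to 1 (shut), so that 0 is half open, set as the call begins (left out, the last holds). The fingers move at their own pace and stop on an object; the grip force is fixed at half the most. Time passes only in rows, so rows that repeat a pose let the fingers close. It gives the time, the measured TCP pose, the force and the opening at its end, in the units of the state.
- state(): the state, without advancing time (a new reading comes with each control period).
- grab_frame(name): name is "scene" or "top" or "wrist"; returns the picture (480x640x3 uint8, red, green, blue); there is no depth.
- camera_model(name): a dict with "fovy" (degrees; the focal length in pixels is half the picture's height over the tangent of half this angle, whatever the lens; pixels are square), "cx", "cy" (the principal point, pixels), "rvec" (rotation vector, rad) and "tvec" (3), from world to camera coordinates, as OpenCV has them. Camera axes: x right, y down, z forward; pixel columns grow to the right and rows downward; lengths in m; the calibration is good to about 2 mm. A picture is of the moment at which its call begins: read the wrist's pose just before it. camera_model takes no time and is no camera call; for the wrist camera it gives the pose at the moment of the call.
- job_done(): hands the job in, once; it reports no verdict.
Trained networks look in the newest picture that a camera, given by its name, has taken for a name from the list of things; names that differ only in an ending like _2 or _b are one class to them, and where a whole thing is asked for, a point or a joint stands for the part that bears it (a point fixed in the world has none). Each returns a list of dicts, best first, with "confidence" (0 to 1); they miss things now and then, are a little off and sometimes report something else, mostly with a low value. They report only what shows in the picture. A call takes as long as a camera call.
- search_frame(camera, name): "location" ([x, y, z] in m, in world coordinates, good to about 4 mm: the middle of the surface that is visible of it).
- masks_of(camera, name): "pixels" (480x640 bool, what is visible of it).
- place_of(camera, name): "location" ([x, y, z] in m, in world coordinates, good to about 4 mm: a listed point, or the origin of a listed thing).
The state is a dict: "time": time; "joint_pos": joint angles; "joint_vel": joint speeds; "joint_efforts": joint torques, N m; "tool_pos": TCP position; "tool_rot": TCP orientation; "contact_force": force on the tool from outside, world axes, zero at the start; "ft_torque": the same for the moment, N m; "gripper_width": opening from 0.0 (shut) to 1.0 (fully open).
Only numpy, scipy, OpenCV 4.12 (cv2) and the standard library are available. Lean on these libraries where they do the work, as an engineer would, in place of code of your own. Each camera call takes 0.05 s, during which the arm holds its last target.

## Task

The plug with the hexagonal head in the cover of the grey terminal box is only finger-tight. Lay the open mouth of the adjustable wrench flat round the hexagon, roll the wrench's worm with a fingertip until the sliding jaw grips the flats snugly, and only then swing the handle clockwise (seen from above) until the plug comes up hard against its stop. Turn the plug only with the wrench, leave the wrench lying on the plug with its jaw snug, let go, and leave the things around alone.

Things in the scene. Friction and masses are not known exactly. Their poses are not given: they have to be found in the camera images.
- terminal_box: shallow grey steel box, fixed, lying on the bench, 300 x 380 x 70 mm (x, y, z); origin at the centre of its underside. Its flat cover (top) lies at z = 0.070 and has two low round brass plugs and one hexagonal one, all near the far edge
- plug: the plug with the hexagonal head, brass; origin on its axis at the foot of the head, on the cover; axes as plug_center
- plug_center (a point): centre of the plug's hexagonal brass head, half-way up: 27 mm across flats, 31 mm across corners, 16 mm high, standing on the cover (its foot 8 mm below this point), axis vertical. The frame turns with the plug; two of the flats face along this frame's +y and -y, the others at 60 degrees to them
- plug_turn (a joint): turn of the plug, rad: grows clockwise seen from above, 0 = screwed home against a hard stop; it starts 0.45 to 0.75 rad short of it (negative). It turns with a steady friction of 0.3 N m
- wrench: adjustable wrench, steel, about 225 mm long, 0.5 kg, loose, at the start lying flat on the cover. Origin on its underside, below wrench_mouth, with the same axes: x points out of the open mouth, y from the fixed jaw to the sliding jaw, z up. Its head is 18 mm thick
- wrench_mouth (a point): point in the wrench's mouth, half-way up the head (9 mm over the surface it lies on): where the hexagon's centre comes to lie when it is against the fixed jaw. Axes as wrench. The fixed jaw's face lies at y = -13.5 mm, the sliding jaw's face parallel to it at y = -13.5 mm + opening; both reach from x = -17 mm (bottom of the mouth) to x = +15 mm
- jaw_opening (a joint): opening between the two jaw faces, m: 0 to 0.038; 0.032 to 0.035 at the start. The jaw is moved by the worm and holds wherever the worm is left
- wrench_jaw: the sliding jaw: a steel block about 31 x 18 x 17 mm beside the mouth; origin on its face, at the height of the wrench's underside
- worm_top (a point): highest point of the worm, a knurled steel roller of radius 10 mm, 15 mm long along the wrench's y, in a window of the head and 2.5 mm proud of its upper face; at [-37, 6, +11.5] mm in the frame of wrench_mouth. Frame as wrench (does not roll)
- worm_roll (a joint): turn of the worm, rad. Rolling its top towards the mouth (wrench +x) counts positive and closes the jaw, 0.8 mm per radian (per 10 mm of fingertip travel); the other way opens it. It turns stiffly, 4 to 5 N at the rim: press a closed fingertip on it with 10 to 20 N and drag, in several strokes
- wrench_grip (a point): point on the centre line of the handle near the centre of mass, at [-92.6, 14.9, 0] mm in the frame of wrench_mouth. The handle is a straight bar, 24 mm wide, its lower side 3 mm and upper side 15 mm over the surface the wrench lies on. It leaves the head 15 degrees towards the sliding jaw's side: it runs along the line from wrench_grip to wrench_end
- wrench_end (a point): point on the centre line of the handle near its free end, at [-172.7, 36.4, 0] mm in the frame of wrench_mouth; the handle ends 27 mm beyond it
- terminal_a: bystander: grey rail terminal, 36 x 44 x 9 mm, lying on the cover right of the hexagon; origin at the centre of its underside
- marker_black: bystander: marker pen, 14 x 132 x 15 mm, lying along the far edge of the cover; origin at the centre of its underside
- screwdriver_red: bystander: screwdriver with a red handle, 28 x 185 x 28 mm, on the bench right of the box; origin at the centre of its underside
- side_cutters: bystander: side cutters, 58 x 127 x 15 mm, on the bench right of the box; origin at the centre of the underside

How it is judged:
By the outcome, as a careful person would: the job done as asked, in the order asked, and still so for the second after the job is handed in, with the robot touching nothing.
It also fails if it takes over 72 s, if anything falls off the work surface, if the arm or the gripper's body presses on something with over 40 N, if the wrist force passes 120 N, or if a joint passes its speed limit or range.

## Working session

There is one attempt and no reset: what is moved stays moved. The work goes in short steps, Python scripts to look and compute and a tool call to move; the robot and the scene stay as the last step left them, time stands still between calls to the robot, and variables do not carry over. Pictures are saved under pics/ and viewed, and the job is handed in when it is done.

Besides the shell and the picture viewer there is one more tool, called after "Call:" as name(argument=value, ...), one argument or row to a line, values as JSON. drive_tool: Moves the arm, as the interface text tells. Its arguments: {"type":"object","properties":{"series":{"type":"array","items":{"type":"array"}},"fingers":{"type":"number"}},"required":["series"]}

```bash
mkdir -p pics; ls; python3 - <<'E'
from plant import *
import cv2
s=state();print(s)
for n in ["scene","top","wrist"]:
    f=grab_frame(n);cv2.imwrite(f"pics/a_{n}.png",f[:,:,::-1]);print(n,camera_model(n))
for n in ["plug_center","wrench_mouth","worm_top","wrench_grip","wrench_end","terminal_box","terminal_a"]:
    for c in ["top","scene"]:
        print(n,c,[(x["location"],round(x["confidence"],2)) for x in place_of(c,n)][:2])
print(state()["time"])
E
```

```text
pics
{'time': 0.0, 'joint_pos': array([ 9.82999124e-01,  5.33455957e-02,  1.61435155e+00,  1.65239790e-05,
        1.47602472e+00, -1.19011278e-01]), 'joint_vel': array([ 0.00020479, -0.00200096, -0.00064473,  0.00041099,  0.00014844,
       -0.00034136]), 'joint_efforts': array([ 2.56943449e-04, -3.93679726e+01, -3.70179105e+01, -2.88268507e-05,
        6.82799437e-03, -1.61444422e-05]), 'tool_pos': array([0.28201371, 0.55702435, 0.23003565]), 'tool_rot': array([-3.76168481e-04,  2.32253227e-01,  9.72654772e-01, -9.95965005e-04]), 'contact_force': array([ 0.12639239, -0.37758893,  0.20699876]), 'ft_torque': array([-0.03191506,  0.01377662,  0.01877702]), 'gripper_width': 1.0016413982022085}
scene {'fovy': 46.676902762389574, 'cx': 322.10526884946444, 'cy': 232.74967137990578, 'rvec': array([ 2.17922695, -0.75338316,  0.33205621]), 'tvec': array([-0.52019821,  0.23371211,  0.91358349])}
top {'fovy': 51.2485755184542, 'cx': 328.274636765819, 'cy': 238.0965352996365, 'rvec': array([ 2.1158673 , -2.1336922 ,  0.19284827]), 'tvec': array([-0.12614405,  0.56223075,  1.06434284])}
wrist {'
[... 347 characters left out ...]
[0.6166, 0.0908, 0.0821], 0.59)]
wrench_mouth scene [([0.6138, 0.09, 0.0749], 0.76), ([0.5839, 0.0029, -0.0018], 0.23)]
worm_top top [([0.5791, 0.0923, 0.0925], 0.64)]
worm_top scene [([0.5756, 0.0956, 0.0921], 0.61)]
wrench_grip top [([0.5176, 0.0983, 0.0778], 0.61)]
wrench_grip scene [([0.5226, 0.0966, 0.0766], 0.62)]
wrench_end top [([0.4353, 0.1116, 0.0783], 0.97)]
wrench_end scene [([0.4382, 0.1087, 0.0788], 0.89), ([0.6095, 0.09, 0.078], 0.2)]
terminal_box top [([0.5901, 0.0057, -0.0003], 0.86)]
terminal_box scene [([0.5834, 0.0021, 0.0015], 0.84), ([0.5773, 0.098, 0.0916], 0.32)]
terminal_a top [([0.6503, -0.1772, 0.0709], 0.67)]
terminal_a scene [([0.65, -0.1811, 0.0686], 0.83)]
0.85
```

View pics/a_top.png

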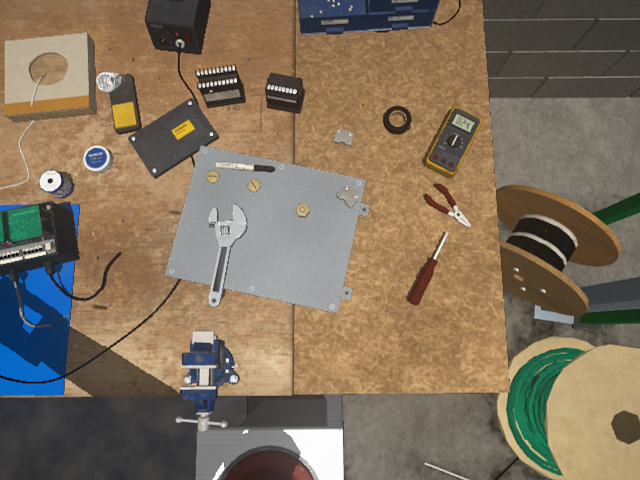

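View pics/a_scene.png

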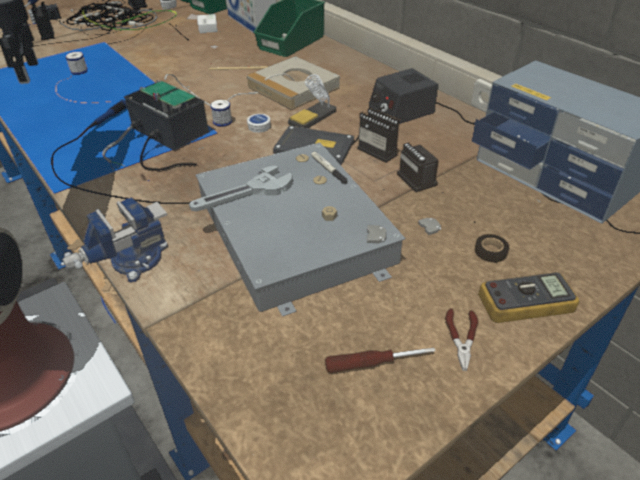

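View pics/a_wrist.png

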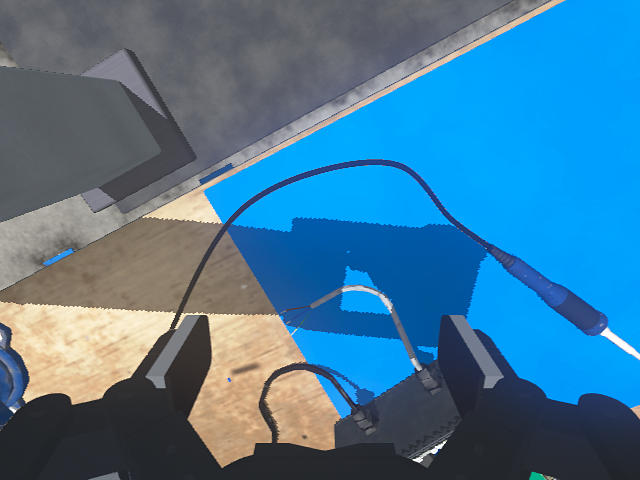

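```bash
cat > h.py <<'E'
import numpy as np,cv2
from scipy.spatial.transform import Rotation as R
from plant import *
def Rt(q): return R.from_quat([q[1],q[2],q[3],q[0]])
def cam(n):
    m=camera_model(n);f=240/np.tan(np.radians(m["fovy"]/2))
    K=np.array([[f,0,m["cx"]],[0,f,m["cy"]],[0,0,1]]);return K,m["rvec"],m["tvec"]
def unproj(c,uv,z):
    K,r,t=c;M=cv2.Rodrigues(r)[0];C=-M.T@t
    uv=np.atleast_2d(uv);d=(M.T@np.linalg.inv(K)@np.c_[uv,np.ones(len(uv))].T).T
    return C+d*((z-C[2])/d[:,2])[:,None]
def proj(c,P): return cv2.projectPoints(np.atleast_2d(np.float64(P)),c[1],c[2],c[0],None)[0][:,0]
def snap(n,name):
    s=state();c=cam(n);f=grab_frame(n);cv2.imwrite(f"pics/{name}.png",f[:,:,::-1]);return s,c,f
E
python3 - <<'E'
from h import *
s=state();K,r,t=cam("wrist");M=cv2.Rodrigues(r)[0];C=-M.T@t;T=Rt(s["tool_rot"])
print("cam pos in tool",T.inv().apply(C-s["tool_pos"]));print("cam axes in tool (cols)",(T.inv().as_matrix()@M.T).round(3)); print(T.as_matrix().round(3))
c=cam("top")
# box corners in top
print(unproj(c,[[203,147],[366,180],[338,311],[167,274]],0.07).round(3))
E
```

```text
cam pos in tool [ 0.08107649  0.0014671  -0.14323834]
cam axes in tool (cols) [[ 0.001 -0.949 -0.315]
 [ 1.     0.001 -0.   ]
 [ 0.    -0.315  0.949]]
[[-0.892  0.452 -0.   ]
 [ 0.452  0.892  0.   ]
 [ 0.     0.    -1.   ]]
[[ 0.77   0.152  0.07 ]
 [ 0.689 -0.216  0.07 ]
 [ 0.399 -0.15   0.07 ]
 [ 0.482  0.219  0.07 ]]
```

Call:
drive_tool(
  series=[
    [[0.14,-0.27,0.03],[0,0,17]],
    [[0.14,-0.27,0.03],[0,0,17]],
    [[0.14,-0.27,0.03],[0,0,17]],
    [[0.14,-0.27,0.03],[0,0,17]],
    [[0.28,-0.54,0.03],[0,0,17]],
    [[0.28,-0.54,0.03],[0,0,17]],
    [[0.28,-0.54,0.03],[0,0,17]],
    [[0.28,-0.54,0.03],[0,0,17]],
  ],
)

```text
time: 1.65
tool_pos: [0.4655, 0.2037, 0.2563]
tool_rot: [0.0, 0.086, 0.996, 0.0]
contact_force: [1.2, 0.2, 0.3]
gripper_width: 1.004
```

Call:
drive_tool(
  series=[
    [[0.04,-0.2,0],[0,0,0]],
    [[0.04,-0.2,0],[0,0,0]],
    [[0.04,-0.2,0],[0,0,0]],
    [[0.04,-0.2,0],[0,0,0]],
    [[0.04,-0.2,0],[0,0,0]],
  ],
)

```text
time: 2.15
tool_pos: [0.5055, 0.0009, 0.256]
tool_rot: [0.0, 0.089, 0.996, -0.001]
contact_force: [0.2, -0.0, -0.2]
gripper_width: 1.003
```

```bash
python3 - <<'E'
from h import *
s,c,f=snap("wrist","b_wrist")
print(s["tool_pos"],state()["time"])
for n in ["plug_center","wrench_mouth","worm_top","wrench_grip","wrench_end","wrench_jaw"]:
    print(n,[(x["location"],round(x["confidence"],2)) for x in place_of("wrist",n)][:2])
for n in ["plug","wrench"]:
    r=masks_of("wrist",n)
    for i,x in enumerate(r[:2]):
        print(n,x["confidence"],x["pixels"].sum(), np.argwhere(x["pixels"]).mean(0))
    if r: np.save(f"m_{n}.npy",r[0]["pixels"])
print(state()["time"])
E
```

```text
[0.50545172 0.00086571 0.25601346] 2.2
plug_center [([0.6215, -0.0774, 0.0768], 0.75)]
wrench_mouth [([0.6157, 0.0899, 0.0765], 0.71)]
worm_top [([0.5789, 0.093, 0.091], 0.96), ([0.6191, -0.0757, 0.0815], 0.54)]
wrench_grip [([0.517, 0.0948, 0.0805], 0.74)]
wrench_end [([0.437, 0.1065, 0.081], 0.76), ([0.719, 0.0499, 0.0728], 0.45)]
wrench_jaw [([0.6076, 0.1131, 0.0745], 0.6)]
plug 0.58 933 [340.6795284  266.44051447]
wrench 0.56 12039 [214.26380929 441.81011712]
wrench 0.47 107727 [251.20190853 333.81049319]
2.6
```

View pics/b_wrist.png

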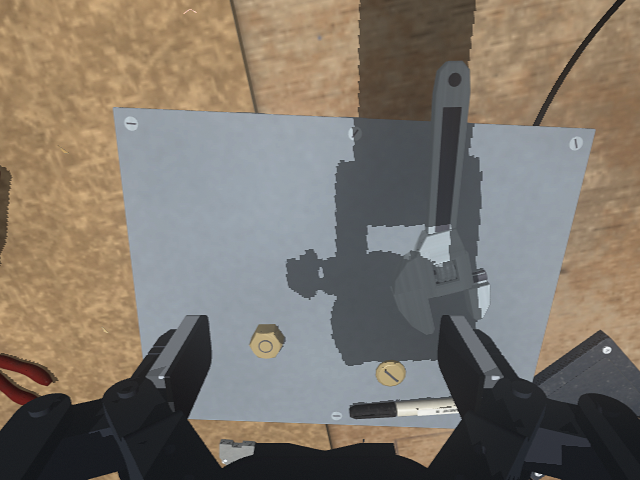

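```bash
python3 - <<'E'
import cv2
f=cv2.imread("pics/b_wrist.png")
cv2.imwrite("pics/b_hex.png",cv2.resize(f[310:370,235:300],None,fx=9,fy=9,interpolation=cv2.INTER_CUBIC))
cv2.imwrite("pics/b_wr.png",cv2.resize(f[50:350,380:510],None,fx=2,fy=2,interpolation=cv2.INTER_CUBIC))
E
```

```text
(no output)
```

View pics/b_hex.png

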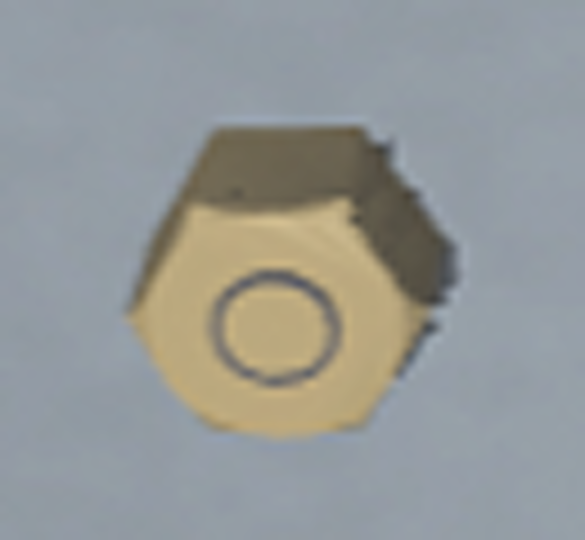

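View pics/b_wr.png

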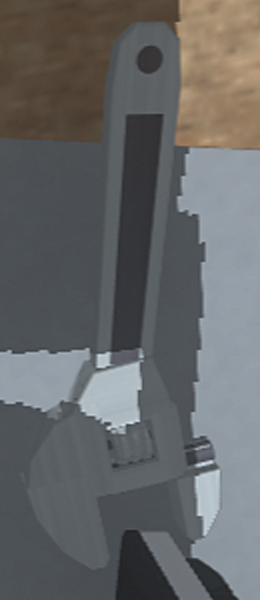

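```bash
cat >> h.py <<'E'
def hexpts(x,y,a,af=.027,z0=.07,z1=.086):
    Rr=af/np.sqrt(3);th=a+np.arange(6)*np.pi/3
    return np.array([[x+Rr*np.cos(t),y+Rr*np.sin(t),z] for z in (z0,z1) for t in th])
def fit_hex(c,f,x0,y0,S=8,z=.07):
    from scipy.optimize import minimize
    hsv=cv2.cvtColor(f,cv2.COLOR_RGB2HSV)
    p=proj(c,[[x0,y0,z+.008]])[0].astype(int);w=34;ox,oy=p-w
    sub=f[oy:oy+2*w,ox:ox+2*w].astype(np.float32)
    big=cv2.resize(sub,None,fx=S,fy=S,interpolation=cv2.INTER_CUBIC)
    m=(big[...,0]-big[...,2])>14
    n,l,st,_=cv2.connectedComponentsWithStats(m.astype(np.uint8))
    k=1+np.argmax(st[1:,4]);m=(l==k)
    def cost(v):
        q=proj(c,hexpts(v[0],v[1],v[2],z0=z,z1=z+.016));q=((q-[ox,oy]+.5)*S-.5)
        im=np.zeros(m.shape,np.uint8);h=cv2.convexHull(np.float32(q));cv2.fillConvexPoly(im,np.int32(np.round(h*16)),1,shift=4)
        im=im>0;return 1-(im&m).sum()/(im|m).sum()
    best=None
    for a0 in np.radians(np.arange(0,60,10)):
        r=minimize(cost,[x0,y0,a0],method="Nelder-Mead",options=dict(initial_simplex=[[x0,y0,a0],[x0+.004,y0,a0],[x0,y0+.004,a0],[x0,y0,a0+.15]],xatol=1e-5,fatol=1e-5))
        if best is None or r.fun<best.fun: best=r
    return best.x,best.fun
E
python3 - <<'E'
from h import *
c=cam("wrist");f=cv2.imread("pics/b_wrist.png")[:,:,::-1]
v,e=fit_hex(c,f,.62,-.075);print(v,np.degrees(v[2])%60,e)
np.save("c_b.npy",np.array([c[1],c[2]]))
d=cv2.imread("pics/b_wrist.png")
for p in proj(c,hexpts(*v)): cv2.circle(d,tuple(int(round(k*8)) for k in p),8,(0,0,255),-1,shift=3)
x,y,a=.6160,.0905,np.radians(5.0)
def W(P): 
    P=np.atleast_2d(P)/1000;return np.c_[x+P[:,0]*np.cos(a)-P[:,1]*np.sin(a),y+P[:,0]*np.sin(a)+P[:,1]*np.cos(a),.079+P[:,2]]
def ln(P,col,z=True):
    q=proj(c,W(P));cv2.polylines(d,[np.int32(q*8)],False,col,1,cv2.LINE_AA,3)
ln([[15,-13.5,9],[-17,-13.5,9],[-17,20,9]],(0,0,255))
ln([[15,20,9],[-17,20,9]],(0,255,0))
g=np.array([-92.6,14.9,6]);e_=np.array([-172.7,36.4,6]);u=(e_-g)/np.linalg.norm(e_-g);n=np.array([-u[1],u[0],0])
E=e_+27*u;Gs=g-30*u
for s in (12,-12): ln([Gs+s*n,E+s*n],(255,255,0))
ln([E+12*n,E-12*n],(255,255,0))
q=proj(c,W([-37,6,11.5]))[0];cv2.circle(d,(int(q[0]),int(q[1])),3,(255,0,255),1)
cv2.imwrite("pics/b_fit.png",cv2.resize(d[50:370,240:510],None,fx=1.85,fy=1.85,interpolation=cv2.INTER_CUBIC))
E
```

```text
[ 0.62040444 -0.06608272  0.44201063] 25.32534381383511 0.0813686967910936
```

View pics/b_fit.png

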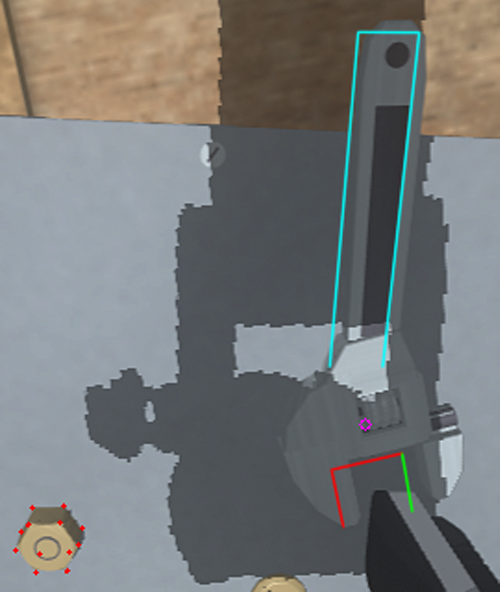

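```bash
python3 - <<'E'
from h import *
t=cam("top");s=cam("scene");w=cam("wrist")
print("top",unproj(t,[303,210],.086),"scene",unproj(s,[329,210],.086),"wrist",unproj(w,[265.5,346],.086))
# box corners each cam
print("wristcorners",unproj(w,[[113,108],[595,129]],.07).round(4))
print("top corners",unproj(t,[[338,311],[167,274]],.07).round(4))
print("end hole top",unproj(t,[214,300],.085),unproj(w,[455,79],.085))
import cv2
f=cv2.imread("pics/a_top.png");cv2.imwrite("pics/a_topz.png",cv2.resize(f[135:315,160:370],None,fx=3.5,fy=3.5,interpolation=cv2.INTER_CUBIC))
f=cv2.imread("pics/a_scene.png");cv2.imwrite("pics/a_scenez.png",cv2.resize(f[140:310,185:410],None,fx=3.5,fy=3.5,interpolation=cv2.INTER_CUBIC))
E
```

```text
top [[ 0.61758015 -0.07624535  0.086     ]] scene [[ 0.61883728 -0.07532383  0.086     ]] wrist [[ 0.62082824 -0.06582367  0.086     ]]
wristcorners [[ 0.3988 -0.142   0.07  ]
 [ 0.4789  0.2322  0.07  ]]
top corners [[ 0.3993 -0.1503  0.07  ]
 [ 0.4817  0.2189  0.07  ]]
end hole top [[0.42392145 0.11179994 0.085     ]] [[0.42295982 0.11968545 0.085     ]]
```

View pics/a_topz.png

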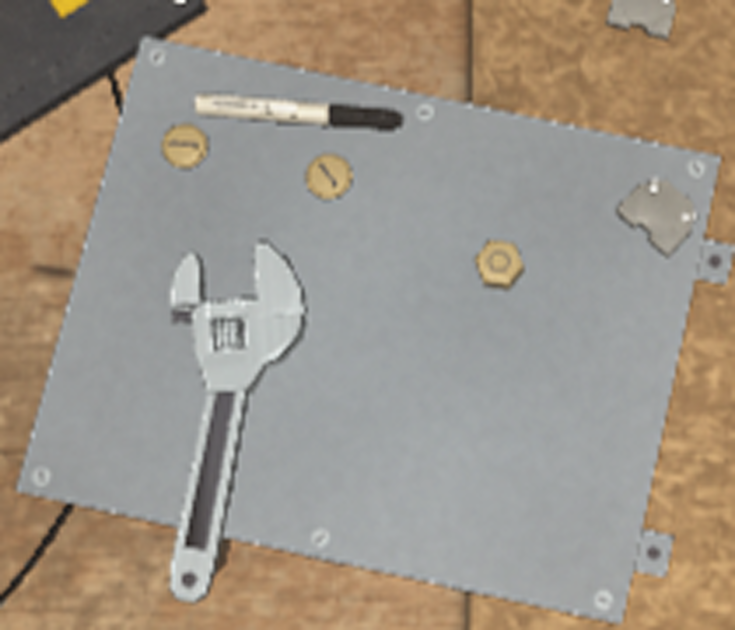

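View pics/a_scenez.png

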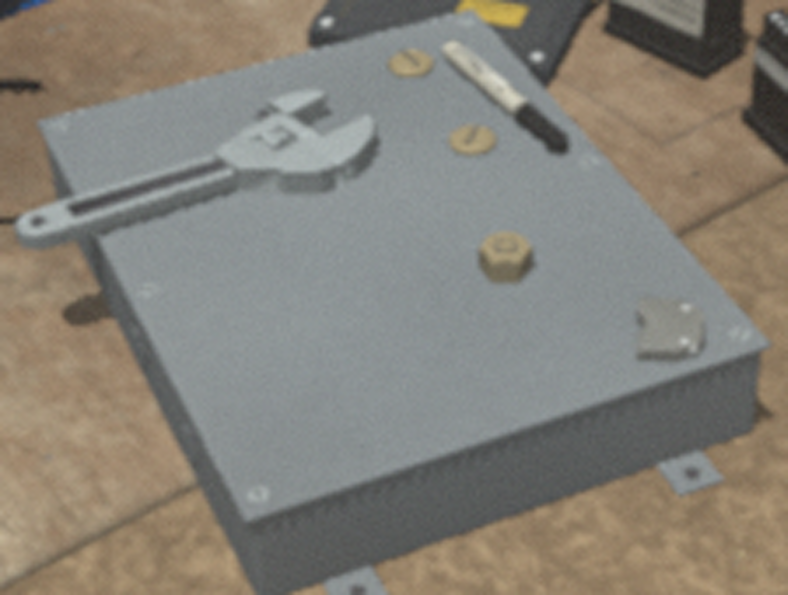

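```bash
python3 - <<'E'
from h import *
print(state()["tool_pos"],state()["tool_rot"],state()["time"])
s,c,f=snap("wrist","c_wrist")
v,e=fit_hex(c,f,.62,-.075);print(v,np.degrees(v[2])%60,e)
print(state()["tool_pos"])
E
```

```text
[0.50480891 0.00678304 0.25591134] [7.15222691e-05 8.48624192e-02 9.96392675e-01 3.54332731e-05] 2.6
[ 0.62065045 -0.07363778  0.43155331] 24.72618342331813 0.08271366331444296
[0.50481152 0.00659063 0.25588855]
```

```bash
cat >> h.py <<'E'
def overlay(c,d,x,y,a,op=33.5,z=.070):
    a=np.radians(a)
    def W(P):
        P=np.atleast_2d(P)/1000;return np.c_[x+P[:,0]*np.cos(a)-P[:,1]*np.sin(a),y+P[:,0]*np.sin(a)+P[:,1]*np.cos(a),z+.009+P[:,2]]
    def ln(P,col): cv2.polylines(d,[np.int32(proj(c,W(P))*8)],False,col,1,cv2.LINE_AA,3)
    ln([[15,-13.5,9],[-17,-13.5,9],[-17,20,9]],(0,0,255)); ln([[15,op-13.5,9],[-17,op-13.5,9]],(0,255,0))
    g=np.array([-92.6,14.9,6]);e_=np.array([-172.7,36.4,6]);u=(e_-g)/np.linalg.norm(e_-g);n=np.array([-u[1],u[0],0])
    E=e_+27*u;Gs=g-30*u
    for s in (12,-12): ln([Gs+s*n,E+s*n],(255,255,0))
    ln([E+12*n,E-12*n],(255,255,0))
    ln([[-37,-1.5,11.5],[-37,13.5,11.5]],(255,0,255))
E
python3 - <<'E'
from h import *
c=cam("wrist");d=cv2.imread("pics/c_wrist.png")
overlay(c,d,.6155,.0905,4.5)
for p in proj(c,hexpts(.6206,-.0736,np.radians(24.7))): cv2.circle(d,tuple(int(round(k*8)) for k in p),8,(0,0,255),-1,shift=3)
cv2.imwrite("pics/c_fit.png",cv2.resize(d[50:370,240:510],None,fx=1.85,fy=1.85,interpolation=cv2.INTER_CUBIC))
E
```

```text
(no output)
```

View pics/c_fit.png

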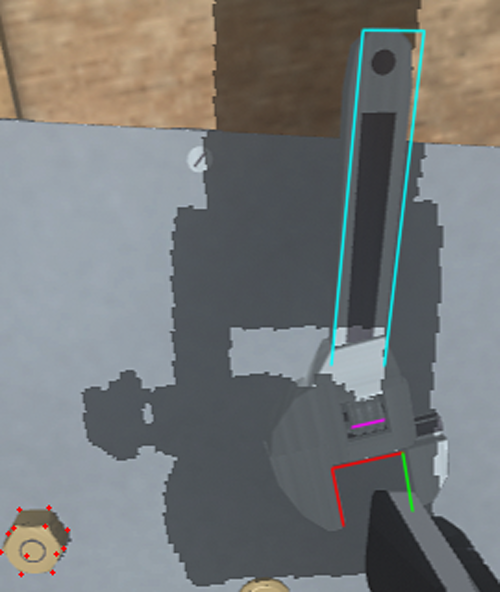

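Call:
drive_tool(
  series=[
    [[0.016,0.088,-0.05],[0,0,1]],
    [[0.016,0.088,-0.1],[0,0,1]],
    [[0.016,0.088,-0.12],[0,0,1]],
    [[0.016,0.088,-0.12],[0,0,1]],
    [[0.016,0.088,-0.12],[0,0,1]],
    [[0.016,0.088,-0.12],[0,0,1]],
  ],
  fingers=-0.4,
)

```text
time: 3.25
tool_pos: [0.5224, 0.0932, 0.1384]
tool_rot: [0.002, 0.077, 0.997, 0.0]
contact_force: [0.6, -0.4, 0.0]
gripper_width: 0.701
```

```bash
python3 - <<'E'
from h import *
s,c,f=snap("wrist","d_wrist");print(s["tool_pos"],s["tool_rot"])
s=state();print(s["tool_pos"])
d=cv2.imread("pics/d_wrist.png");c=cam("wrist")
overlay(c,d,.6145,.0905,6.3)
cv2.imwrite("pics/d_fit.png",d)
E
```

```text
[0.52238549 0.09322406 0.13837508] [1.80694440e-03 7.72907613e-02 9.97006957e-01 2.51364002e-05]
[0.52281641 0.09306623 0.13904647]
```

View pics/d_fit.png

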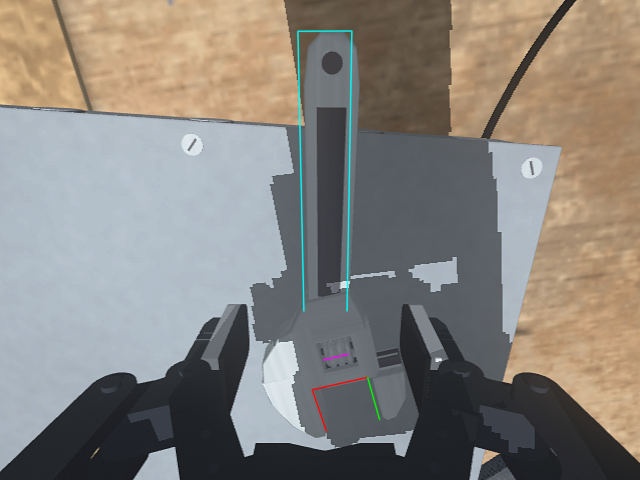

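Call:
drive_tool(
  series=[
    [[-0.001,0.005,-0.03],[0,0,0]],
    [[-0.001,0.005,-0.055],[0,0,0]],
    [[-0.001,0.005,-0.066],[0,0,0]],
    [[-0.001,0.005,-0.066],[0,0,0]],
    [[-0.001,0.005,-0.066],[0,0,0]],
    [[-0.001,0.005,-0.066],[0,0,0]],
  ],
)

```text
time: 3.9
tool_pos: [0.5215, 0.0984, 0.0721]
tool_rot: [0.002, 0.077, 0.997, 0.0]
contact_force: [-1.1, 0.9, -0.3]
gripper_width: 0.699
```

Call:
drive_tool(
  series=[
    [[0,0,0],[0,0,0]],
    [[0,0,0],[0,0,0]],
    [[0,0,0],[0,0,0]],
    [[0,0,0],[0,0,0]],
    [[0,0,0],[0,0,0]],
    [[0,0,0],[0,0,0]],
  ],
  fingers=1,
)

```text
time: 4.5
tool_pos: [0.5205, 0.0984, 0.0709]
tool_rot: [0.0, 0.077, 0.997, -0.0]
contact_force: [-1.7, -1.1, 6.1]
gripper_width: 0.265
```

Call:
drive_tool(
  series=[
    [[0,0,0.02],[0,0,0]],
    [[0,0,0.045],[0,0,0]],
    [[0.002,-0.04,0.045],[0,0,5]],
    [[0.005,-0.08,0.045],[0,0,9]],
    [[0.008,-0.12,0.045],[0,0,13]],
    [[0.01,-0.16,0.045],[0,0,18.4]],
    [[0.011,-0.2,0.045],[0,0,18.4]],
    [[0.011,-0.2,0.045],[0,0,18.4]],
  ],
)

```text
time: 5.3
tool_pos: [0.5299, -0.1051, 0.1133]
tool_rot: [-0.001, -0.081, 0.997, -0.0]
contact_force: [0.2, -0.2, -4.6]
gripper_width: 0.263
```

Call:
drive_tool(
  series=[
    [[0,0,0],[0,0,0]],
    [[0,0,0],[0,0,0]],
    [[0,0,0],[0,0,0]],
  ],
)

```text
time: 5.6
tool_pos: [0.5304, -0.1002, 0.1141]
tool_rot: [-0.001, -0.084, 0.996, 0.0]
contact_force: [-0.5, 0.5, -4.7]
gripper_width: 0.259
```

```bash
python3 - <<'E'
from h import *
s=state();print(s["tool_pos"],s["tool_rot"],s["contact_force"],s["gripper_width"])
for n in ["wrist","top","scene"]: snap(n,"e_"+n)
print(state()["tool_pos"],state()["joint_pos"].round(2),state()["time"])
f=cv2.imread("pics/e_top.png");cv2.imwrite("pics/e_topz.png",cv2.resize(f[135:315,200:390],None,fx=3.5,fy=3.5,interpolation=cv2.INTER_CUBIC))
f=cv2.imread("pics/e_scene.png");cv2.imwrite("pics/e_scenez.png",cv2.resize(f[140:310,185:410],None,fx=3.5,fy=3.5,interpolation=cv2.INTER_CUBIC))
E
```

```text
[ 0.53042839 -0.10015055  0.1140842 ] [-6.05665933e-04 -8.39018516e-02  9.96473749e-01  4.24353655e-04] [-0.54424874  0.54882324 -4.73239462] 0.25934006263648557
[ 0.53082318 -0.10050084  0.1146542 ] [-0.32 -0.05  1.91  0.    1.27 -2.06] 5.75
```

View pics/e_wrist.png

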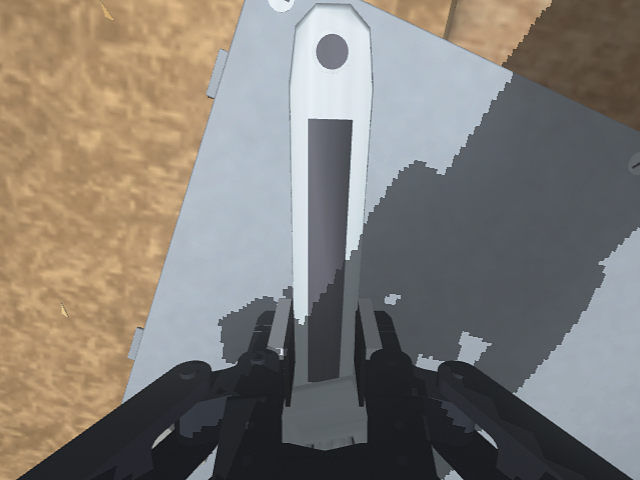

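View pics/e_topz.png

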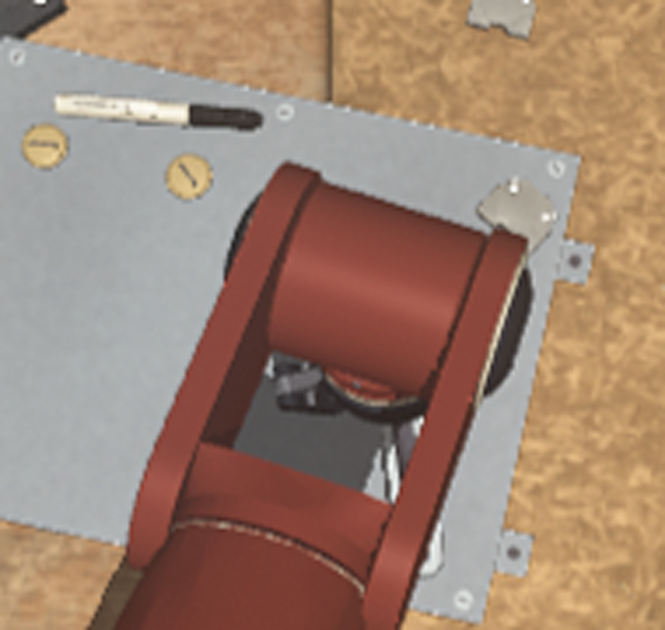

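View pics/e_scenez.png

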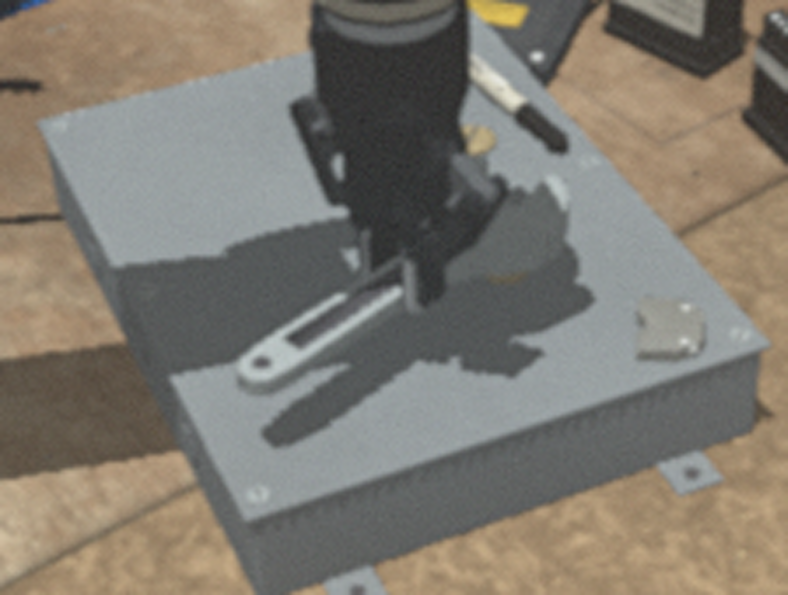

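```bash
python3 - <<'E'
from h import *
c=cam("wrist")
P=unproj(c,[[333,4],[332.3,51],[332.3,100],[330,120],[327.5,370]],.1287);print(P.round(4))
T=Rt(state()["tool_rot"]).as_matrix();print("tool x ang",np.degrees(np.arctan2(T[1,0],T[0,0])))
d=P[0]-P[-1];ang=np.degrees(np.arctan2(d[1],d[0]));print("handle ang",ang%360,"yaw",ang%360-165)
for yaw in (ang%360-165, (np.degrees(np.arctan2(T[1,0],T[0,0]))%360)-165):
    a=np.radians(yaw);tip=np.array([-.1988,.0434]);Rm=np.array([[np.cos(a),-np.sin(a)],[np.sin(a),np.cos(a)]])
    print(yaw,"mouth",P[0,:2]-Rm@tip, "hex in wrench frame", Rm.T@(np.array([.6206,-.0736])-(P[0,:2]-Rm@tip)))
# same method on c_wrist image is needed for check
E
```

```text
[[ 0.4237 -0.1151  0.1287]
 [ 0.4358 -0.1132  0.1287]
 [ 0.4493 -0.1108  0.1287]
 [ 0.4552 -0.1105  0.1287]
 [ 0.5462 -0.0955  0.1287]]
tool x ang -170.3799149528491
handle ang 189.0881861764103 yaw 24.08818617641029
24.08818617641029 mouth [ 0.62289619 -0.07359683] hex in wrench frame [-0.00209753  0.00093428]
24.620085047150894 mouth [ 0.62250219 -0.07174938] hex in wrench frame [-0.00250023 -0.00088993]
```

```bash
python3 - <<'E'
from h import *
c=cam("scene");d=cv2.imread("pics/e_scene.png")
S=4;o=[290,170]
d=cv2.resize(d[170:290,240:380],None,fx=5,fy=5,interpolation=cv2.INTER_CUBIC)
K=c[0].copy();K[0,2]-=240;K[1,2]-=170;K[:2]*=5
overlay((K,c[1],c[2]),d,.6227,-.0727,24.4,z=.1137)
for p in proj((K,c[1],c[2]),hexpts(.6190,-.0750,np.radians(24.7))): cv2.circle(d,(int(p[0]),int(p[1])),2,(0,0,255),-1)
cv2.imwrite("pics/e_sfit.png",d)
E
```

```text
(no output)
```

View pics/e_sfit.png

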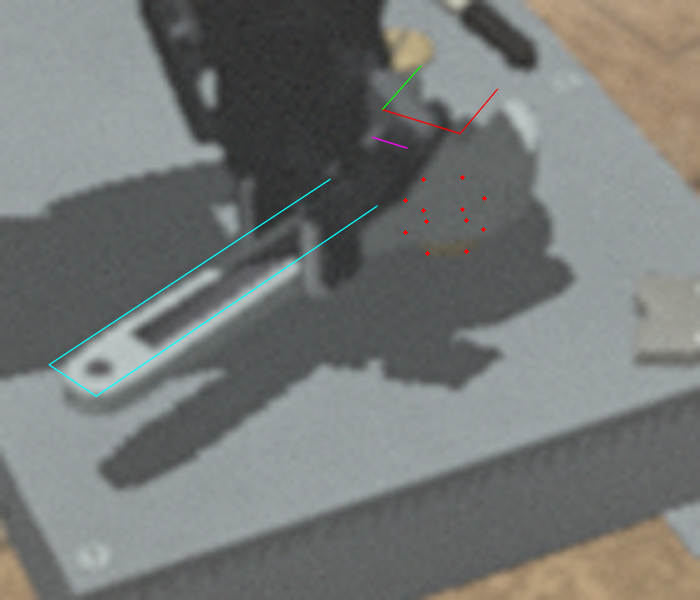

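Call:
drive_tool(
  series=[
    [[-0.035,-0.019,0],[0,0,0]],
    [[-0.035,-0.019,-0.02],[0,0,0]],
    [[-0.035,-0.019,-0.038],[0,0,0]],
    [[-0.035,-0.019,-0.038],[0,0,0]],
    [[-0.035,-0.019,-0.041],[0,0,0]],
    [[-0.035,-0.019,-0.043],[0,0,0]],
    [[-0.035,-0.019,-0.043],[0,0,0]],
  ],
)

```text
time: 6.45
tool_pos: [0.4965, -0.1204, 0.0726]
tool_rot: [0.001, -0.083, 0.997, -0.0]
contact_force: [-0.2, 0.1, -4.7]
gripper_width: 0.264
```

Call:
drive_tool(
  series=[
    [[0,0,-0.001],[0,0,0]],
    [[0,0,-0.002],[0,0,0]],
    [[0,0,-0.002],[0,0,0]],
  ],
)

```text
time: 6.75
tool_pos: [0.4965, -0.1206, 0.071]
tool_rot: [0.0, -0.083, 0.997, -0.0]
contact_force: [-2.0, 1.6, 1.6]
gripper_width: 0.259
```

Call:
drive_tool(
  series=[
    [[0,0,0],[0,0,0]],
    [[0,0,0],[0,0,0]],
    [[0,0,0],[0,0,0]],
    [[0,0,0],[0,0,0]],
  ],
  fingers=0,
)

```text
time: 7.15
tool_pos: [0.4962, -0.1205, 0.0701]
tool_rot: [0.0, -0.083, 0.997, -0.0]
contact_force: [-0.3, 0.2, 0.1]
gripper_width: 0.499
```

Call:
drive_tool(
  series=[
    [[0,0,0.05],[0,0,0]],
    [[-0.04,0,0.1],[0,0,0]],
    [[-0.04,0,0.14],[0,0,0]],
    [[-0.04,0,0.16],[0,0,0]],
    [[-0.04,0,0.16],[0,0,0]],
    [[-0.04,0,0.16],[0,0,0]],
    [[-0.04,0,0.16],[0,0,0]],
    [[-0.04,0,0.16],[0,0,0]],
  ],
)

```text
time: 7.95
tool_pos: [0.4551, -0.12, 0.2277]
tool_rot: [-0.002, -0.083, 0.997, 0.001]
contact_force: [0.2, 0.8, -0.5]
gripper_width: 0.501
```

```bash
python3 - <<'E'
from h import *
s,c,f=snap("wrist","g_wrist");print(s["tool_pos"])
s=state();print(s["tool_pos"],s["time"])
E
```

```text
[ 0.45513538 -0.12000423  0.22767584]
[ 0.45522451 -0.12006699  0.22790845] 8.0
```

View pics/g_wrist.png

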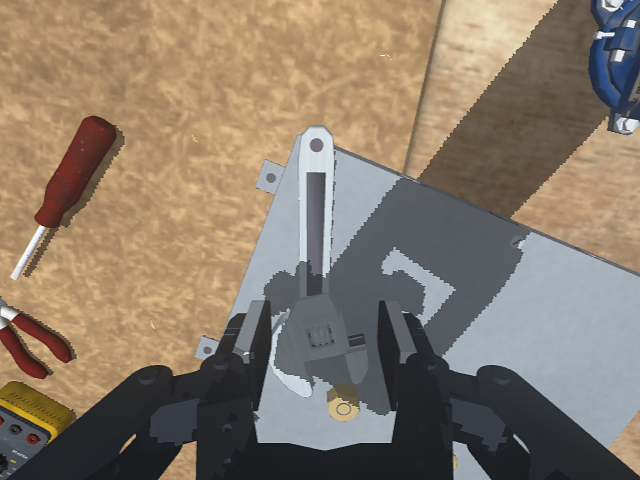

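```bash
python3 - <<'E'
from h import *
c=cam("wrist");d=cv2.imread("pics/g_wrist.png")
v,e=fit_hex(c,d[:,:,::-1].copy(),.617,-.073);print(v,np.degrees(v[2])%60,e)
np.save("hexg.npy",v)
x,y,a=.5855,-.0925,24.3
o=(250,110);S=2.0
for nm,ov in (("g_raw",0),("g_fit",1)):
    z=6;dd=cv2.resize(d[290:430,260:390],None,fx=4.2,fy=4.2,interpolation=cv2.INTER_CUBIC)
    K=c[0].copy();K[0,2]-=260;K[1,2]-=290;K[:2]*=4.2;cc=(K,c[1],c[2])
    if ov:
        overlay(cc,dd,x,y,a)
        for p in proj(cc,hexpts(*v)): cv2.circle(dd,(int(p[0]),int(p[1])),2,(0,0,255),-1)
    cv2.imwrite(f"pics/{nm}.png",dd)
P=unproj(c,[[316,126],[316.5,145],[316,230]],.085);print(P.round(4))
dl=P[0]-P[2];print(np.degrees(np.arctan2(dl[1],dl[0]))%360-165)
E
```

```text
[ 0.6211244  -0.07356913  0.31291033] 17.928441208991885 0.06855176540993413
[[ 0.3892 -0.1355  0.085 ]
 [ 0.4018 -0.133   0.085 ]
 [ 0.4636 -0.1234  0.085 ]]
24.217472654510374
```

View pics/g_raw.png

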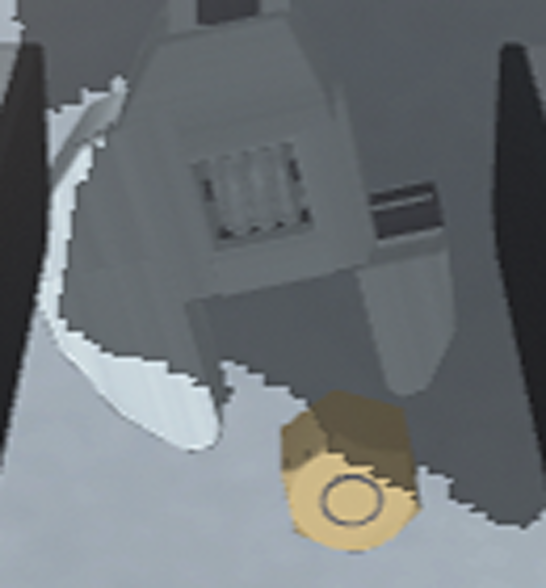

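View pics/g_fit.png

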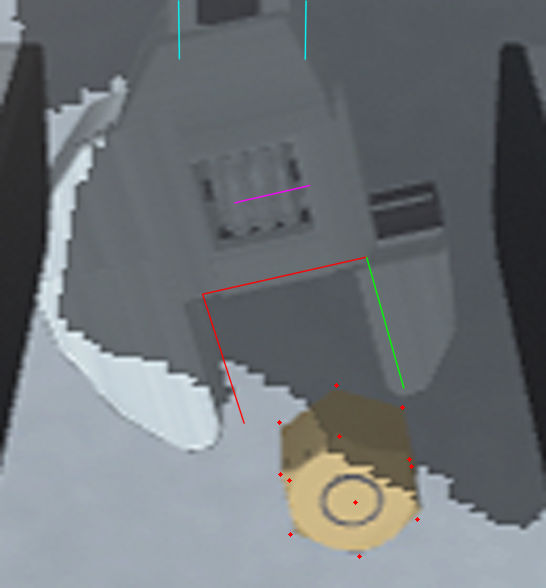

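```bash
cat >> h.py <<'E'
def fit_hex2(c,f,x0,y0,S=8,z=.07,ch=.0018):
    from scipy.optimize import minimize
    p=proj(c,[[x0,y0,z+.008]])[0].astype(int);w=34;ox,oy=p-w
    big=cv2.resize(f[oy:oy+2*w,ox:ox+2*w].astype(np.float32),None,fx=S,fy=S,interpolation=cv2.INTER_CUBIC)
    m=(big[...,0]-big[...,2])>14
    n,l,st,_=cv2.connectedComponentsWithStats(m.astype(np.uint8));m=(l==1+np.argmax(st[1:,4]))
    def cost(v):
        t=np.linspace(0,2*np.pi,40)
        ci=np.c_[v[0]+.0135*np.cos(t),v[1]+.0135*np.sin(t),0*t+z+.016]
        q=proj(c,np.r_[hexpts(*v,z0=z,z1=z+.016-ch),ci]);q=((q-[ox,oy]+.5)*S-.5)
        im=np.zeros(m.shape,np.uint8);cv2.fillConvexPoly(im,np.int32(np.round(cv2.convexHull(np.float32(q))*16)),1,shift=4)
        im=im>0;return 1-(im&m).sum()/(im|m).sum()
    rs=[]
    for a0 in np.radians(np.arange(0,60,10)):
        rs.append(minimize(cost,[x0,y0,a0],method="Nelder-Mead",options=dict(initial_simplex=[[x0,y0,a0],[x0+.004,y0,a0],[x0,y0+.004,a0],[x0,y0,a0+.15]],xatol=1e-5,fatol=1e-5)))
    b=min(rs,key=lambda r:r.fun);prof=[(da,round(cost([b.x[0],b.x[1],b.x[2]+np.radians(da)]),3)) for da in (-6,-3,3,6)]
    return b.x,b.fun,prof,m
E
python3 - <<'E'
from h import *
c=cam("wrist");d=cv2.imread("pics/g_wrist.png")
v,e,pr,m=fit_hex2(c,d[:,:,::-1].copy(),.621,-.0735);print(v,np.degrees(v[2])%60,e,pr)
x,y,a=.5859,-.0947,23.3
dd=cv2.resize(d[290:430,260:390],None,fx=4.2,fy=4.2,interpolation=cv2.INTER_CUBIC)
K=c[0].copy();K[0,2]-=260;K[1,2]-=290;K[:2]*=4.2;cc=(K,c[1],c[2])
overlay(cc,dd,x,y,a,op=33)
P=proj(cc,hexpts(*v))
for i in (0,6):cv2.polylines(dd,[np.int32(P[i:i+6])],True,(0,0,255) if i else (0,160,0),1,cv2.LINE_AA)
cv2.imwrite("pics/g_fit2.png",dd)
E
```

```text
[ 0.62118938 -0.07357051  0.31882233] 18.267174006735235 0.050701647345942624 [(-6, np.float64(0.077)), (-3, np.float64(0.062)), (3, np.float64(0.056)), (6, np.float64(0.064))]
```

View pics/g_fit2.png

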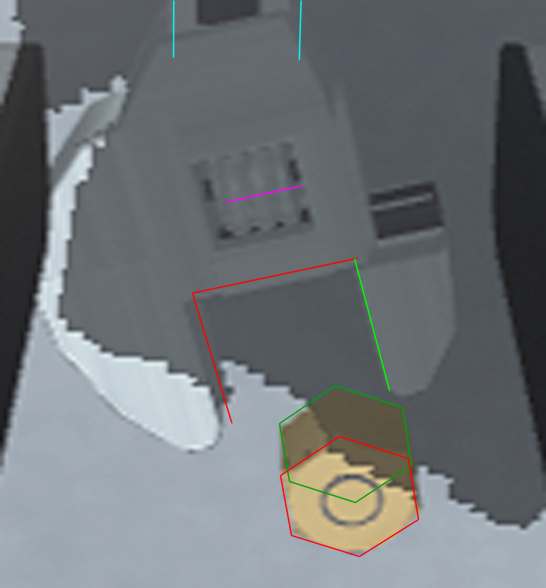

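```bash
python3 - <<'E'
import cv2,numpy as np
def en(fn,y0,y1,x0,x1,out):
    d=cv2.imread(fn)[y0:y1,x0:x1];d=cv2.resize(d,None,fx=14,fy=14,interpolation=cv2.INTER_CUBIC)
    d=(255*(d/255.)**.55).astype(np.uint8);cv2.imwrite(out,d)
en("pics/g_wrist.png",378,425,322,366,"pics/g_hz.png")
en("pics/c_wrist.png",318,365,238,285,"pics/c_hz.png")
E
```

```text
(no output)
```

View pics/g_hz.png

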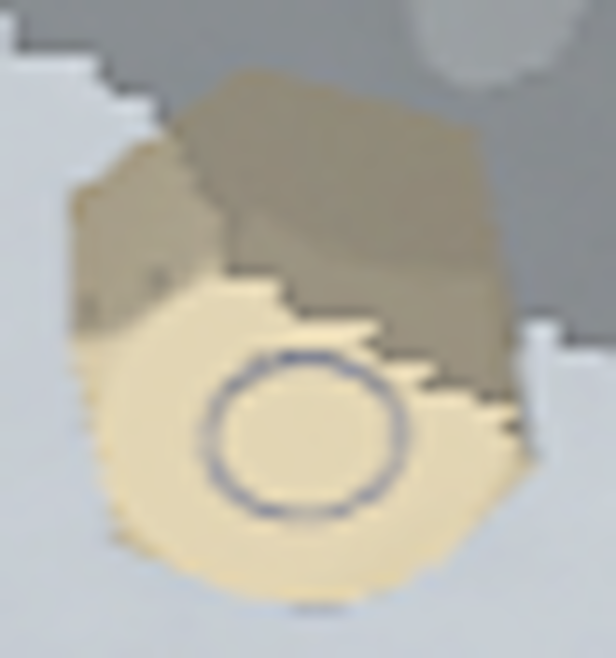

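View pics/c_hz.png

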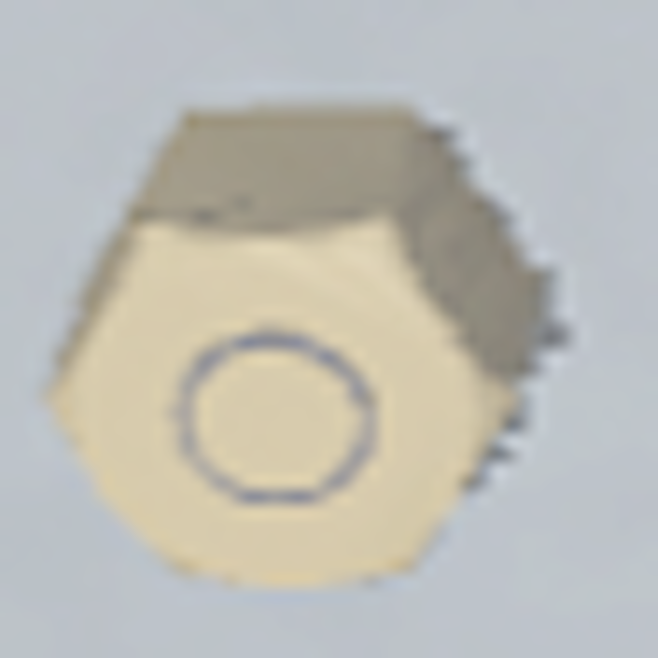

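```bash
python3 - <<'E'
from h import *
from scipy.optimize import least_squares
cg=cam("wrist");s=state()
# tool->cam transform
M=cv2.Rodrigues(cg[1])[0];T=Rt(s["tool_rot"]).as_matrix();A=M@T;tt=cg[2]+M@s["tool_pos"]
Tc=Rt([7.15222691e-05,8.48624192e-02,9.96392675e-01,3.54332731e-05]).as_matrix()
Mc=A@Tc.T;cc=(cg[0],cv2.Rodrigues(Mc)[0].ravel(),tt-Mc@np.array([0.50480891,0.00678304,0.25591134]))
def px(P,x0,y0): return (np.array(P)+.5)/14-.5+[x0,y0]
g_b=px([[70,190],[240,72],[478,125]],322,378); g_t=px([[120,540],[310,605],[540,460]],322,378)
c_b=px([[185,108],[412,105]],238,318); c_t=px([[45,400],[180,570],[412,570]],238,318)
def near(q,p): return np.concatenate([p[i]-q[np.argmin(((q-p[i])**2).sum(1))] for i in range(len(p))])
for nm,sets in (("g",[(cg,g_b,g_t)]),("c",[(cc,c_b,c_t)])):
    for use in ("base","all"):
        best=None
        for a0 in np.radians([0,10,20,30,40,50]):
            def r(v):
                o=[]
                for c,b,t in sets:
                    q=proj(c,hexpts(v[0],v[1],v[2],z1=.0845))
                    o.append(near(q[:6],b))
                    if use=="all": o.append(near(q[6:],t))
                return np.concatenate(o)
            k=least_squares(r,[.6205,-.0735,a0],x_scale=[.01,.01,.3])
            if best is None or k.cost<best.cost: best=k
        print(nm,use,best.x[:2].round(4),np.degrees(best.x[2])%60,best.cost)
print("base pts g",unproj(cg,g_b,.07).round(4))
print("base pts c",unproj(cc,c_b,.07).round(4))
E
```

```text
g base [ 0.6213 -0.0735] 21.31174311468132 0.5008305613160848
g all [ 0.6209 -0.0739] 20.081119350124492 4.4872070372463275
c base [ 0.6214 -0.0739] 21.210216412524616 0.03249367319946217
c all [ 0.621  -0.0736] 21.432770113881293 0.37092513382410996
base pts g [[ 0.6183 -0.0888  0.07  ]
 [ 0.6075 -0.0795  0.07  ]
 [ 0.609  -0.0635  0.07  ]]
base pts c [[ 0.6068 -0.0794  0.07  ]
 [ 0.6092 -0.0643  0.07  ]]
```

```bash
python3 - <<'E'
from h import *
c=cam("wrist")
q=np.array([[189,300],[360,266],[253,193]])/4.2+[260,290]
P=unproj(c,q,.088);P[2]=unproj(c,q[2],.09);print(P.round(4),np.linalg.norm(P[0]-P[1]))
tip=unproj(c,[316,126],.085)[0];print(tip)
d=(P[1]-P[0]);print("yaw from bottom",np.degrees(np.arctan2(d[1],d[0]))-90)
A=np.array([-.017,-.0135]);B=np.array([-.1988,.0434]);W=np.array([-.037,.006])
for X,n in ((A,0),(W,2)):
    v=B-X;w=tip[:2]-P[n,:2];print(np.linalg.norm(v),np.linalg.norm(w),"yaw",np.degrees(np.arctan2(w[1],w[0])-np.arctan2(v[1],v[0]))%360)
a=np.radians(23.8);R2=np.array([[np.cos(a),-np.sin(a)],[np.sin(a),np.cos(a)]])
for X,p in ((A,P[0]),(B,tip),(W,P[2])): 
    m=p[:2]-R2@X;print("mouth",m,"hex in w",R2.T@(np.array([.6211,-.0737])-m))
E
```

```text
[[ 0.5774 -0.1142  0.088 ]
 [ 0.5641 -0.0821  0.088 ]
 [ 0.55   -0.1058  0.09  ]] 0.03474691391720772
[ 0.38916528 -0.13545506  0.085     ]
yaw from bottom 22.547070907040222
0.19049632542387795 0.18944524143152738 yaw 23.833453217259773
0.16606625183943907 0.16359738573394086 yaw 23.46389815980251
mouth [ 0.58751624 -0.09494713] hex in w [0.03930197 0.0058877 ]
mouth [ 0.58857313 -0.0949395 ] hex in w [0.03833188 0.00630722]
mouth [ 0.58632468 -0.09634472] hex in w [0.04095619 0.00668559]
```

Call:
drive_tool(
  series=[
    [[0.041,-0.0005,-0.05],[0,0,0]],
    [[0.041,-0.0005,-0.09],[0,0,0]],
    [[0.041,-0.0005,-0.13],[0,0,0]],
    [[0.041,-0.0005,-0.15],[0,0,0]],
    [[0.041,-0.0005,-0.157],[0,0,0]],
    [[0.041,-0.0005,-0.157],[0,0,0]],
    [[0.041,-0.0005,-0.157],[0,0,0]],
  ],
)

```text
time: 8.7
tool_pos: [0.4979, -0.1213, 0.0742]
tool_rot: [0.001, -0.083, 0.997, -0.001]
contact_force: [1.0, 1.5, 0.4]
gripper_width: 0.503
```

Call:
drive_tool(
  series=[
    [[0,0,0],[0,0,0]],
    [[0,0,0],[0,0,0]],
    [[0,0,0],[0,0,0]],
    [[0,0,0],[0,0,0]],
    [[0,0,0],[0,0,0]],
  ],
  fingers=1,
)

```text
time: 9.2
tool_pos: [0.4982, -0.1214, 0.075]
tool_rot: [0.001, -0.083, 0.997, -0.001]
contact_force: [-0.7, 0.7, 6.3]
gripper_width: 0.255
```

Call:
drive_tool(
  series=[
    [[0,0,0.002],[0,0,0]],
    [[0.0005,0.009,0.002],[0,0,-2.5]],
    [[0.0005,0.009,0.002],[0,0,-2.5]],
    [[0.0005,0.009,0.002],[0,0,-2.5]],
    [[0.0005,0.009,0.002],[0,0,-2.5]],
  ],
)

```text
time: 9.7
tool_pos: [0.4976, -0.1118, 0.0752]
tool_rot: [0.0, -0.062, 0.998, 0.0]
contact_force: [-0.2, 1.5, 3.0]
gripper_width: 0.259
```

Call:
drive_tool(
  series=[
    [[0.01,0.0037,0],[0,0,0]],
    [[0.02,0.0073,0],[0,0,0]],
    [[0.028,0.0102,0],[0,0,0]],
    [[0.034,0.0124,0],[0,0,0]],
    [[0.034,0.0124,0],[0,0,0]],
    [[0.034,0.0124,0],[0,0,0]],
  ],
)

```text
time: 10.3
tool_pos: [0.532, -0.0998, 0.0752]
tool_rot: [0.001, -0.061, 0.998, -0.0]
contact_force: [1.5, -1.5, 3.0]
gripper_width: 0.258
```

Call:
drive_tool(
  series=[
    [[0,0,0],[0,0,0]],
    [[0,0,0],[0,0,0]],
  ],
)

```text
time: 10.5
tool_pos: [0.532, -0.0998, 0.0752]
tool_rot: [0.001, -0.061, 0.998, -0.0]
contact_force: [1.4, -1.6, 1.4]
gripper_width: 0.261
```

Seems clear, no resistance. Release, rise and look.

Call:
drive_tool(
  series=[
    [[0,0,0],[0,0,0]],
    [[0,0,0],[0,0,0]],
    [[0,0,0],[0,0,0]],
    [[0,0,0],[0,0,0]],
  ],
  fingers=0,
)

```text
time: 10.9
tool_pos: [0.531, -0.0993, 0.0744]
tool_rot: [-0.0, -0.061, 0.998, 0.0]
contact_force: [-0.1, -0.6, 0.3]
gripper_width: 0.501
```

Call:
drive_tool(
  series=[
    [[0,0,0.05],[0,0,0]],
    [[-0.03,0,0.1],[0,0,0]],
    [[-0.03,0,0.13],[0,0,0]],
    [[-0.03,0,0.13],[0,0,0]],
    [[-0.03,0,0.13],[0,0,0]],
    [[-0.03,0,0.13],[0,0,0]],
    [[-0.03,0,0.13],[0,0,0]],
    [[-0.03,0,0.13],[0,0,0]],
  ],
)

```text
time: 11.7
tool_pos: [0.5007, -0.0992, 0.203]
tool_rot: [-0.001, -0.061, 0.998, 0.001]
contact_force: [-0.3, 0.1, -0.5]
gripper_width: 0.499
```

```bash
python3 - <<'E'
from h import *
s,c,f=snap("wrist","i_wrist");print(s["tool_pos"])
s=state();print(s["tool_pos"],s["time"])
d=cv2.imread("pics/i_wrist.png")
p=proj(c,[[.6211,-.0737,.08]])[0];print(p)
x0=int(p[0]-75);y0=int(p[1]-105)
cv2.imwrite("pics/i_z.png",cv2.resize(d[y0:y0+150,x0:x0+150],None,fx=4,fy=4,interpolation=cv2.INTER_CUBIC));print(x0,y0)
E
```

```text
[ 0.50072571 -0.09922407  0.20300526]
[ 0.50087934 -0.09926519  0.20334158] 11.75
[335.56463446 375.53238254]
260 270
```

View pics/i_z.png

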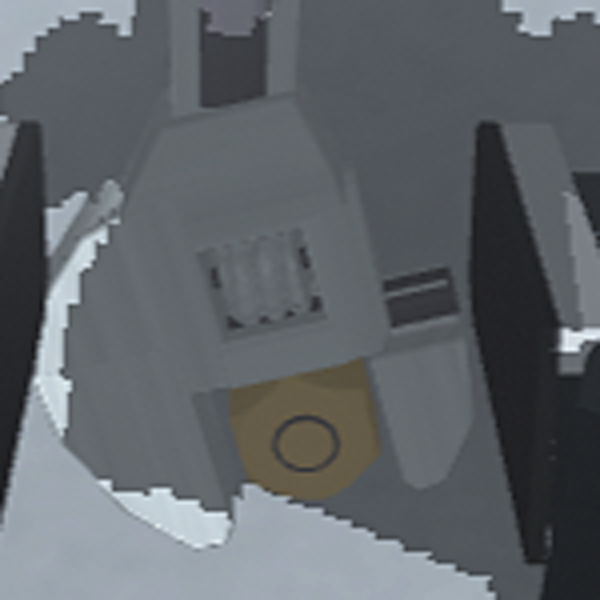

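```bash
python3 - <<'E'
from h import *
c=cam("wrist")
P=lambda u,v,z:unproj(c,[260+u/4,270+v/4],z)[0]
w=P(263,282,.0895);a=P(196,393,.088);b=P(366,357,.088);print("worm",w,"A",a,"B",b,np.linalg.norm(a-b))
d=b-a;yaw=np.arctan2(d[1],d[0])-np.pi/2;print(np.degrees(yaw))
yaw=np.radians(21.2);R2=np.array([[np.cos(yaw),-np.sin(yaw)],[np.sin(yaw),np.cos(yaw)]])
m=a[:2]-R2@[-.017,-.0135];print("mouth",m,"worm pred",m+R2@[-.037,.006],"hex",R2.T@(np.array([.6211,-.0737])-m))
for q in place_of("wrist","worm_top")[:1]: print(q)
print(cam("wrist")[0][0,0])
E
```

```text
worm [ 0.58469873 -0.0863147   0.0895    ] A [ 0.6115289  -0.09589398  0.088     ] B [ 0.59955465 -0.06468098  0.088     ] 0.03343103957566439
20.988311008395918
mouth [ 0.62249647 -0.07716   ] worm pred [ 0.58583074 -0.08494616] hex [-5.07417714e-05  3.73083372e-03]
{'location': [0.5887, -0.0865, 0.0921], 'confidence': 0.67}
397.8402642265271
```

Call:
drive_tool(
  series=[
    [[0.04,0.006,-0.03],[0,0,0]],
    [[0.077,0.011,-0.06],[0,0,0]],
    [[0.077,0.011,-0.1],[0,0,0]],
    [[0.077,0.011,-0.1],[0,0,0]],
    [[0.077,0.011,-0.1],[0,0,0]],
    [[0.077,0.011,-0.1],[0,0,0]],
    [[0.077,0.011,-0.1],[0,0,0]],
    [[0.077,0.011,-0.1],[0,0,0]],
  ],
  fingers=1,
)

```text
time: 12.6
tool_pos: [0.5794, -0.0889, 0.1073]
tool_rot: [0.002, -0.061, 0.998, -0.001]
contact_force: [-0.0, 0.6, 0.9]
gripper_width: -0.003
```

```bash
python3 - <<'E'
from h import *
snap("wrist","j_wrist");snap("scene","j_scene");s=state();print(s["tool_pos"],s["gripper_width"],s["contact_force"])
f=cv2.imread("pics/j_scene.png");cv2.imwrite("pics/j_scenez.png",cv2.resize(f[150:290,240:400],None,fx=4,fy=4,interpolation=cv2.INTER_CUBIC))
E
```

```text
[ 0.57895657 -0.08879697  0.10633538] -0.002289891148899121 [-0.32175086 -0.16682777  0.24144193]
```

View pics/j_wrist.png

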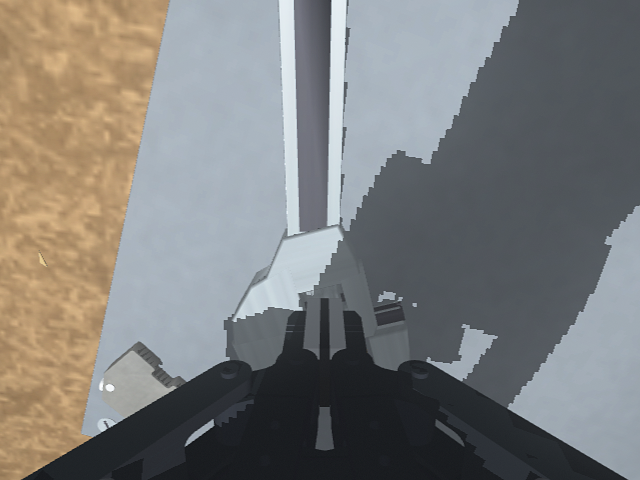

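View pics/j_scenez.png

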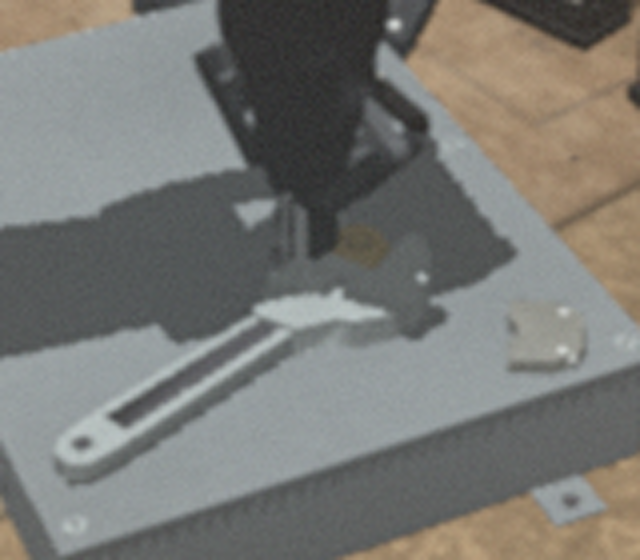

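Call:
drive_tool(
  series=[
    [[-0.001,0,-0.01],[0,0,0]],
    [[-0.001,0,-0.014],[0,0,0]],
    [[-0.001,0,-0.016],[0,0,0]],
    [[-0.001,0,-0.017],[0,0,0]],
    [[-0.001,0,-0.017],[0,0,0]],
  ],
)

```text
time: 13.2
tool_pos: [0.5775, -0.0883, 0.0901]
tool_rot: [-0.001, -0.061, 0.998, 0.0]
contact_force: [-6.8, 2.6, 13.0]
gripper_width: 0.001
```

Call:
drive_tool(
  series=[
    [[0.003,0.0012,-0.0005],[0,0,0]],
    [[0.006,0.0023,-0.0005],[0,0,0]],
    [[0.009,0.0035,-0.0005],[0,0,0]],
    [[0.012,0.0046,-0.0005],[0,0,0]],
    [[0.015,0.0058,-0.0005],[0,0,0]],
  ],
)

```text
time: 13.7
tool_pos: [0.5931, -0.0822, 0.09]
tool_rot: [0.0, -0.061, 0.998, 0.0]
contact_force: [-4.6, 2.2, 12.1]
gripper_width: 0.001
```

Call:
drive_tool(
  series=[
    [[0,0,0.007],[0,0,0]],
    [[-0.016,-0.0062,0.006],[0,0,0]],
    [[-0.016,-0.0062,0.002],[0,0,0]],
    [[-0.016,-0.0062,0],[0,0,0]],
    [[-0.012,-0.0046,-0.0005],[0,0,0]],
    [[-0.008,-0.0031,-0.0005],[0,0,0]],
    [[-0.004,-0.0015,-0.0005],[0,0,0]],
    [[0,0,-0.0005],[0,0,0]],
  ],
)

```text
time: 14.5
tool_pos: [0.5937, -0.0823, 0.0898]
tool_rot: [0.001, -0.061, 0.998, 0.0]
contact_force: [-5.2, 3.5, 13.1]
gripper_width: -0.001
```

```bash
python3 - <<'E'
from h import *
snap("wrist","k_wrist");snap("scene","k_scene");s=state();print(s["tool_pos"],s["contact_force"])
f=cv2.imread("pics/k_scene.png");cv2.imwrite("pics/k_scenez.png",cv2.resize(f[150:290,240:400],None,fx=4,fy=4,interpolation=cv2.INTER_CUBIC))
E
```

```text
[ 0.59431508 -0.08210754  0.08958092] [-3.45232022  3.03980039 12.91522416]
```

View pics/k_wrist.png

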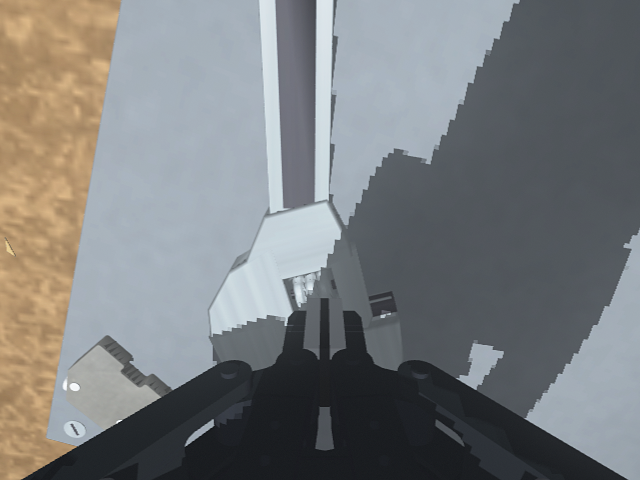

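Call:
drive_tool(
  series=[
    [[0,0,0.007],[0,0,0]],
    [[-0.017,-0.0066,0.006],[0,0,0]],
    [[-0.017,-0.0066,0.002],[0,0,0]],
    [[-0.017,-0.0066,0],[0,0,0]],
    [[-0.012,-0.0046,-0.0005],[0,0,0]],
    [[-0.008,-0.0031,-0.0005],[0,0,0]],
    [[-0.004,-0.0015,-0.0005],[0,0,0]],
    [[0,0,-0.0005],[0,0,0]],
  ],
)

```text
time: 15.4
tool_pos: [0.5938, -0.0817, 0.0898]
tool_rot: [0.001, -0.061, 0.998, 0.001]
contact_force: [-6.8, 5.2, 15.1]
gripper_width: -0.001
```

Call:
drive_tool(
  series=[
    [[0,0,0.007],[0,0,0]],
    [[-0.017,-0.0066,0.006],[0,0,0]],
    [[-0.017,-0.0066,0.002],[0,0,0]],
    [[-0.017,-0.0066,0],[0,0,0]],
    [[-0.012,-0.0046,0],[0,0,0]],
    [[-0.008,-0.0031,0],[0,0,0]],
    [[-0.004,-0.0015,0],[0,0,0]],
    [[0,0,0],[0,0,0]],
  ],
)

```text
time: 16.2
tool_pos: [0.5936, -0.0813, 0.0897]
tool_rot: [0.0, -0.061, 0.998, 0.001]
contact_force: [-6.4, 6.4, 17.3]
gripper_width: 0.003
```

Call:
drive_tool(
  series=[
    [[-0.02,-0.003,0.05],[0,0,0]],
    [[-0.06,-0.01,0.09],[0,0,0]],
    [[-0.08,-0.014,0.113],[0,0,0]],
    [[-0.092,-0.016,0.113],[0,0,0]],
    [[-0.092,-0.016,0.113],[0,0,0]],
    [[-0.092,-0.016,0.113],[0,0,0]],
    [[-0.092,-0.016,0.113],[0,0,0]],
  ],
  fingers=0,
)

```text
time: 16.9
tool_pos: [0.5002, -0.0983, 0.1972]
tool_rot: [-0.002, -0.061, 0.998, 0.001]
contact_force: [-0.8, 0.1, 0.2]
gripper_width: 0.501
```

```bash
python3 - <<'E'
from h import *
s,c,f=snap("wrist","l_wrist");s=state();print(s["tool_pos"],s["contact_force"],s["time"])
d=cv2.imread("pics/l_wrist.png")
p=proj(c,[[.6211,-.0737,.08]])[0];x0=int(p[0]-75);y0=int(p[1]-105)
cv2.imwrite("pics/l_z.png",cv2.resize(d[y0:y0+150,x0:x0+150],None,fx=4,fy=4,interpolation=cv2.INTER_CUBIC));print(x0,y0)
E
```

```text
[ 0.50029384 -0.09831818  0.19742333] [-0.36446406  0.4606269   1.10122622] 16.95
259 275
```

View pics/l_z.png

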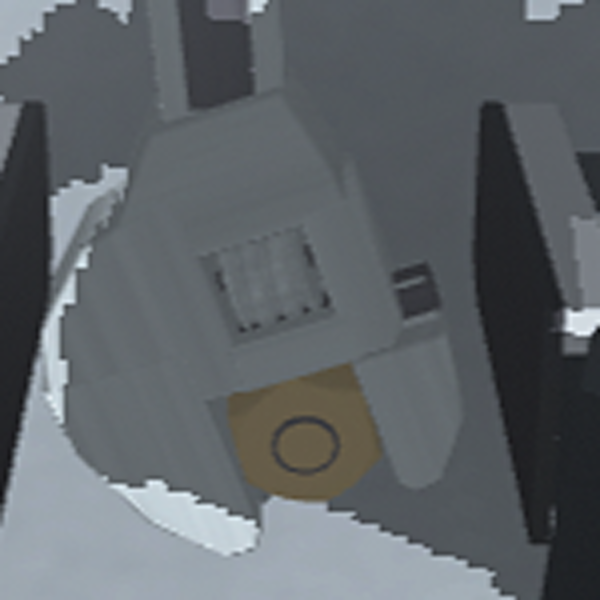

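Call:
drive_tool(
  series=[
    [[0.03,0.001,-0.05],[0,0,0]],
    [[0.03,0.001,-0.09],[0,0,0]],
    [[0.03,0.001,-0.115],[0,0,0]],
    [[0.03,0.001,-0.123],[0,0,0]],
    [[0.03,0.001,-0.123],[0,0,0]],
    [[0.03,0.001,-0.123],[0,0,0]],
  ],
)

```text
time: 17.55
tool_pos: [0.5316, -0.098, 0.0778]
tool_rot: [0.001, -0.061, 0.998, -0.0]
contact_force: [0.4, -0.1, 0.4]
gripper_width: 0.497
```

Call:
drive_tool(
  series=[
    [[0,0,0],[0,0,0]],
    [[0,0,0],[0,0,0]],
    [[0,0,0],[0,0,0]],
    [[0,0,0],[0,0,0]],
    [[0,0,0],[0,0,0]],
  ],
  fingers=1,
)

```text
time: 18.05
tool_pos: [0.5319, -0.0986, 0.0789]
tool_rot: [0.002, -0.062, 0.998, -0.001]
contact_force: [-1.3, -2.8, 5.4]
gripper_width: 0.255
```

Call:
drive_tool(
  series=[
    [[0,0,0],[0,0,0]],
    [[0,0,0],[0,0,0]],
    [[0,0,0],[0,0,0]],
    [[0,0,0],[0,0,0]],
  ],
  fingers=0,
)

```text
time: 18.45
tool_pos: [0.5302, -0.0975, 0.0761]
tool_rot: [-0.0, -0.061, 0.998, 0.0]
contact_force: [0.2, 1.2, 0.9]
gripper_width: 0.501
```

Call:
drive_tool(
  series=[
    [[0,0,0.05],[0,0,0]],
    [[-0.03,0,0.1],[0,0,0]],
    [[-0.03,0,0.13],[0,0,0]],
    [[-0.03,0,0.13],[0,0,0]],
    [[-0.03,0,0.13],[0,0,0]],
    [[-0.03,0,0.13],[0,0,0]],
    [[-0.03,0,0.13],[0,0,0]],
  ],
)

```text
time: 19.15
tool_pos: [0.4995, -0.0973, 0.204]
tool_rot: [-0.002, -0.061, 0.998, 0.001]
contact_force: [-0.7, -0.3, 0.1]
gripper_width: 0.499
```

```bash
python3 - <<'E'
from h import *
s,c,f=snap("wrist","m_wrist");s=state();print(s["tool_pos"],s["contact_force"],s["time"])
d=cv2.imread("pics/m_wrist.png")
p=proj(c,[[.6211,-.0737,.08]])[0];x0=int(p[0]-75);y0=int(p[1]-105)
cv2.imwrite("pics/m_z.png",cv2.resize(d[y0:y0+150,x0:x0+150],None,fx=4,fy=4,interpolation=cv2.INTER_CUBIC));print(x0,y0)
E
```

```text
[ 0.49957695 -0.09736039  0.20420063] [-0.37848685  0.34921085  0.61358775] 19.2
257 270
```

View pics/m_z.png

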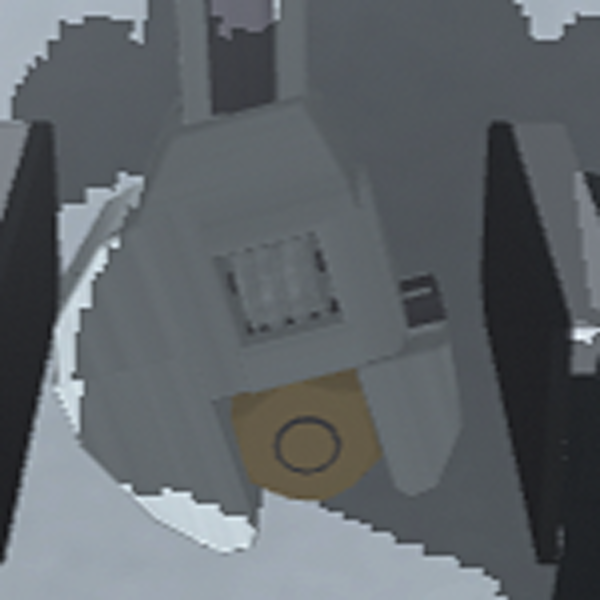

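```bash
python3 - <<'E'
from h import *
c=cam("wrist")
P=lambda u,v,z:unproj(c,[257+u/4,270+v/4],z)[0]
w=P(280,287,.0895);a=P(215,402,.088);b=P(360,370,.088);print("worm",w,np.linalg.norm(a-b))
d=b-a;print(np.degrees(np.arctan2(d[1],d[0]))-90)
E
```

```text
worm [ 0.58471204 -0.08322362  0.0895    ] 0.028747159843746463
21.555957634798517
```

Call:
drive_tool(
  series=[
    [[0.04,0.006,-0.03],[0,0,0]],
    [[0.078,0.0115,-0.06],[0,0,0]],
    [[0.078,0.0115,-0.1],[0,0,0]],
    [[0.078,0.0115,-0.104],[0,0,0]],
    [[0.078,0.0115,-0.104],[0,0,0]],
    [[0.078,0.0115,-0.104],[0,0,0]],
    [[0.078,0.0115,-0.104],[0,0,0]],
    [[0.078,0.0115,-0.104],[0,0,0]],
  ],
  fingers=1,
)

```text
time: 20.0
tool_pos: [0.5794, -0.0867, 0.1048]
tool_rot: [0.002, -0.061, 0.998, -0.001]
contact_force: [-0.2, -0.6, 0.2]
gripper_width: 0.0
```

Call:
drive_tool(
  series=[
    [[-0.001,0,-0.006],[0,0,0]],
    [[-0.001,0,-0.01],[0,0,0]],
    [[-0.001,0,-0.012],[0,0,0]],
    [[-0.001,0,-0.012],[0,0,0]],
  ],
)

```text
time: 20.4
tool_pos: [0.5772, -0.0862, 0.0904]
tool_rot: [-0.0, -0.061, 0.998, 0.0]
contact_force: [-1.5, 0.4, 1.5]
gripper_width: -0.001
```

Light contact; press and stroke.

Call:
drive_tool(
  series=[
    [[0,0,-0.0015],[0,0,0]],
    [[0,0,-0.0015],[0,0,0]],
    [[0.004,0.0016,-0.002],[0,0,0]],
    [[0.008,0.0031,-0.002],[0,0,0]],
    [[0.012,0.0047,-0.002],[0,0,0]],
    [[0.016,0.0062,-0.002],[0,0,0]],
  ],
)

```text
time: 21.0
tool_pos: [0.593, -0.0796, 0.0901]
tool_rot: [-0.001, -0.062, 0.998, 0.0]
contact_force: [-6.1, 0.9, 9.4]
gripper_width: 0.002
```

Call:
drive_tool(
  series=[
    [[0,0,0.007],[0,0,0]],
    [[-0.017,-0.0066,0.006],[0,0,0]],
    [[-0.017,-0.0066,0.002],[0,0,0]],
    [[-0.017,-0.0066,0],[0,0,0]],
    [[-0.012,-0.0046,0],[0,0,0]],
    [[-0.008,-0.0031,0],[0,0,0]],
    [[-0.004,-0.0015,0],[0,0,0]],
    [[0,0,0],[0,0,0]],
  ],
)

```text
time: 21.8
tool_pos: [0.5937, -0.081, 0.0901]
tool_rot: [-0.001, -0.061, 0.998, -0.001]
contact_force: [-5.3, -1.2, 8.8]
gripper_width: 0.001
```

Call:
drive_tool(
  series=[
    [[0,0,0.007],[0,0,0]],
    [[-0.017,-0.0066,0.006],[0,0,0]],
    [[-0.017,-0.0066,0.001],[0,0,0]],
    [[-0.017,-0.0066,-0.001],[0,0,0]],
    [[-0.013,-0.0051,-0.001],[0,0,0]],
    [[-0.01,-0.004,-0.001],[0,0,0]],
    [[-0.007,-0.0028,-0.001],[0,0,0]],
  ],
)

```text
time: 22.5
tool_pos: [0.586, -0.0828, 0.0901]
tool_rot: [-0.002, -0.061, 0.998, 0.0]
contact_force: [-13.5, 1.2, 19.8]
gripper_width: -0.0
```

Call:
drive_tool(
  series=[
    [[0.003,0.0012,0],[0,0,0]],
    [[0.006,0.0024,0],[0,0,0]],
  ],
)

```text
time: 22.7
tool_pos: [0.5924, -0.0813, 0.09]
tool_rot: [-0.001, -0.062, 0.998, -0.001]
contact_force: [-11.1, -1.8, 17.7]
gripper_width: -0.003
```

Call:
drive_tool(
  series=[
    [[-0.02,-0.003,0.05],[0,0,0]],
    [[-0.06,-0.01,0.09],[0,0,0]],
    [[-0.08,-0.014,0.113],[0,0,0]],
    [[-0.092,-0.016,0.113],[0,0,0]],
    [[-0.092,-0.016,0.113],[0,0,0]],
    [[-0.092,-0.016,0.113],[0,0,0]],
    [[-0.092,-0.016,0.113],[0,0,0]],
  ],
  fingers=0,
)

```text
time: 23.4
tool_pos: [0.5003, -0.0959, 0.1983]
tool_rot: [-0.001, -0.062, 0.998, 0.001]
contact_force: [0.0, 0.2, -0.4]
gripper_width: 0.498
```

```bash
python3 - <<'E'
from h import *
s,c,f=snap("wrist","n_wrist");s=state();print(s["tool_pos"],s["contact_force"],s["time"])
d=cv2.imread("pics/n_wrist.png")
p=proj(c,[[.6211,-.0737,.08]])[0];x0=int(p[0]-75);y0=int(p[1]-105)
cv2.imwrite("pics/n_z.png",cv2.resize(d[y0:y0+150,x0:x0+150],None,fx=4,fy=4,interpolation=cv2.INTER_CUBIC));print(x0,y0)
E
```

```text
[ 0.50032658 -0.09598216  0.19848728] [ 0.46510272 -0.11528949  0.66185042] 23.45
256 274
```

View pics/n_z.png

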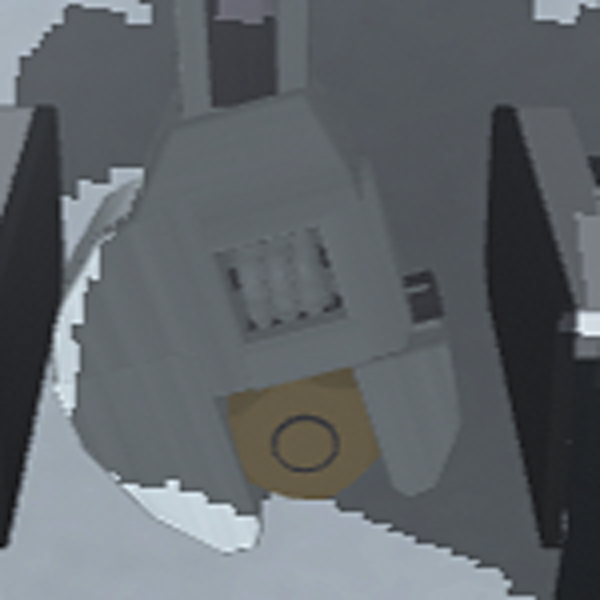

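```bash
python3 - <<'E'
import numpy as np
v=np.array([-.1405,-.0255])
for d in range(0,54,2):
    a=np.radians(-d);R=np.array([[np.cos(a),-np.sin(a)],[np.sin(a),np.cos(a)]]);print(d,(R@v-v).round(4))
from plant import *
print(state()["tool_pos"])
E
```

```text
0 [0. 0.]
2 [-0.0008  0.0049]
4 [-0.0014  0.0099]
6 [-0.0019  0.0148]
8 [-0.0022  0.0198]
10 [-0.0023  0.0248]
12 [-0.0022  0.0298]
14 [-0.002   0.0347]
16 [-0.0016  0.0397]
18 [-0.001   0.0447]
20 [-0.0002  0.0496]
22 [0.0007 0.0545]
24 [0.0018 0.0594]
26 [0.003  0.0642]
28 [0.0045 0.0689]
30 [0.0061 0.0737]
32 [0.0078 0.0783]
34 [0.0098 0.0829]
36 [0.0118 0.0875]
38 [0.0141 0.0919]
40 [0.0165 0.0963]
42 [0.019  0.1006]
44 [0.0217 0.1048]
46 [0.0246 0.1089]
48 [0.0275 0.1128]
50 [0.0307 0.1167]
52 [0.0339 0.1205]
[ 0.50032658 -0.09598216  0.19848728]
```

Call:
drive_tool(
  series=[
    [[-0.019,-0.006,-0.05],[0,0,0]],
    [[-0.019,-0.006,-0.09],[0,0,0]],
    [[-0.019,-0.006,-0.115],[0,0,0]],
    [[-0.019,-0.006,-0.122],[0,0,0]],
    [[-0.019,-0.006,-0.122],[0,0,0]],
    [[-0.019,-0.006,-0.122],[0,0,0]],
    [[-0.019,-0.006,-0.122],[0,0,0]],
  ],
)

```text
time: 24.15
tool_pos: [0.4831, -0.1029, 0.0805]
tool_rot: [0.002, -0.062, 0.998, -0.001]
contact_force: [-0.2, 0.2, -0.1]
gripper_width: 0.498
```

```bash
python3 - <<'E'
from h import *
s,c,f=snap("wrist","o_wrist");s=state();print(s["tool_pos"],s["tool_rot"],s["contact_force"],s["time"])
E
```

```text
[ 0.48294171 -0.1028777   0.08036824] [ 1.63778737e-03 -6.15036756e-02  9.98105238e-01 -7.40865012e-04] [-0.30843299  0.51267338  1.00302012] 24.2
```

View pics/o_wrist.png

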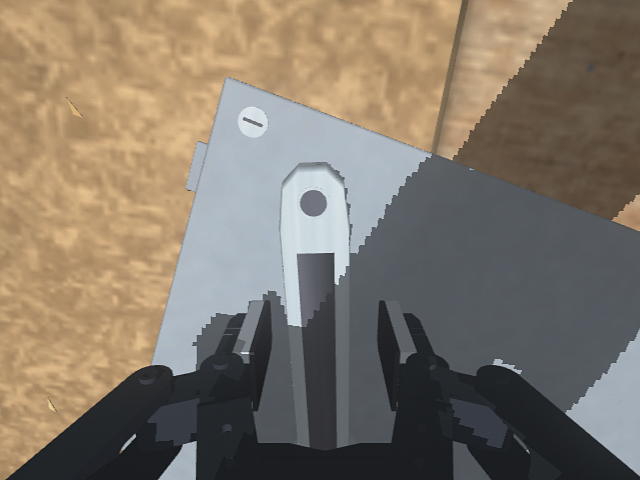

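Call:
drive_tool(
  series=[
    [[0,0,-0.005],[0,0,0]],
    [[0,0,-0.008],[0,0,0]],
    [[0,0,-0.008],[0,0,0]],
    [[0,0,-0.008],[0,0,0]],
    [[0,0,-0.008],[0,0,0]],
  ],
  fingers=0.3,
)

```text
time: 24.7
tool_pos: [0.4814, -0.1025, 0.0703]
tool_rot: [0.0, -0.061, 0.998, -0.0]
contact_force: [0.8, -0.8, -0.9]
gripper_width: 0.349
```

Call:
drive_tool(
  series=[
    [[-0.0008,0.0049,0],[0,0,-2]],
    [[-0.0014,0.0099,0],[0,0,-4]],
    [[-0.0019,0.0148,0],[0,0,-6]],
    [[-0.0022,0.0198,0],[0,0,-8]],
    [[-0.0022,0.0198,0],[0,0,-8]],
  ],
)

```text
time: 25.2
tool_pos: [0.4789, -0.0823, 0.0703]
tool_rot: [-0.0, 0.008, 1.0, -0.0]
contact_force: [-1.1, -0.5, 0.0]
gripper_width: 0.351
```

```bash
python3 - <<'E'
from h import *
s,c,f=snap("wrist","p_wrist");s=state();print(s["tool_pos"],s["tool_rot"],s["contact_force"],s["ft_torque"],s["time"])
snap("scene","p_scene")
f=cv2.imread("pics/p_scene.png");cv2.imwrite("pics/p_scenez.png",cv2.resize(f[150:290,240:400],None,fx=4,fy=4,interpolation=cv2.INTER_CUBIC))
E
```

```text
[ 0.47894581 -0.08240714  0.07029258] [-3.34491634e-04  7.90143042e-03  9.99968712e-01  1.73649943e-04] [-0.33079707  0.03254396  0.27668375] [-0.06759125  0.0700404   0.0438749 ] 25.25
```

View pics/p_wrist.png

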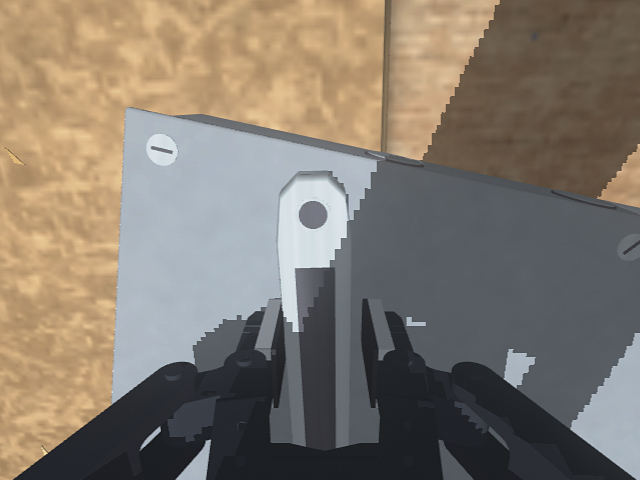

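View pics/p_scenez.png

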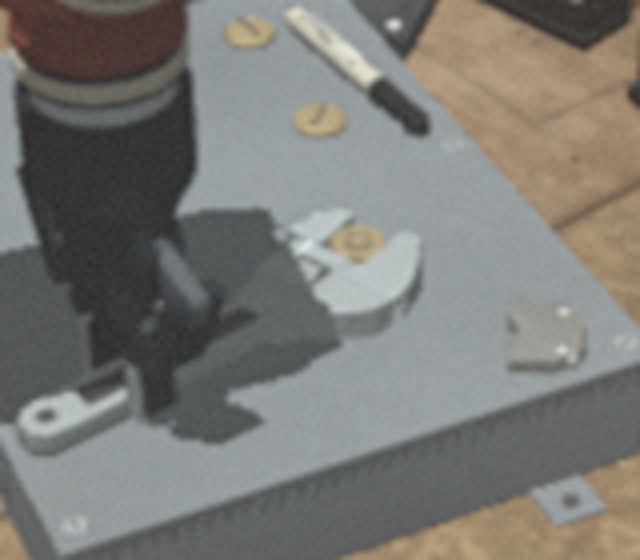

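Call:
drive_tool(
  series=[
    [[-0.0001,0.005,0.0015],[0,0,-2]],
    [[0,0.01,0.0015],[0,0,-4]],
    [[0.0002,0.0149,0.0015],[0,0,-6]],
    [[0.0006,0.0199,0.0015],[0,0,-8]],
    [[0.0012,0.0249,0.0015],[0,0,-10]],
    [[0.002,0.0298,0.0015],[0,0,-12]],
    [[0.0029,0.0347,0.0015],[0,0,-14]],
    [[0.004,0.0396,0.0015],[0,0,-16]],
  ],
)

```text
time: 26.1
tool_pos: [0.4824, -0.0435, 0.0716]
tool_rot: [-0.001, 0.148, 0.989, -0.001]
contact_force: [-3.0, -3.4, 1.9]
gripper_width: 0.356
```

Call:
drive_tool(
  series=[
    [[0.0006,0.0024,0],[0,0,-1]],
    [[0.0012,0.0048,0],[0,0,-2]],
    [[0.002,0.0071,0],[0,0,-3]],
    [[0.0027,0.0095,0],[0,0,-4]],
  ],
)

```text
time: 26.5
tool_pos: [0.4854, -0.0335, 0.0716]
tool_rot: [-0.001, 0.182, 0.983, -0.0]
contact_force: [-4.6, -2.9, 1.2]
gripper_width: 0.347
```

Call:
drive_tool(
  series=[
    [[0.0008,0.0024,0],[0,0,-1]],
    [[0.0016,0.0048,0],[0,0,-2]],
    [[0.0024,0.0071,0],[0,0,-3]],
    [[0.0033,0.0094,0],[0,0,-4]],
  ],
)

```text
time: 26.9
tool_pos: [0.4892, -0.0237, 0.0716]
tool_rot: [-0.0, 0.217, 0.976, 0.0]
contact_force: [-2.5, -1.4, -0.2]
gripper_width: 0.351
```

Now at 32°; continue in small steps.

Call:
drive_tool(
  series=[
    [[0.001,0.0023,0],[0,0,-1]],
    [[0.002,0.0046,0],[0,0,-2]],
    [[0.003,0.0069,0],[0,0,-3]],
  ],
)

```text
time: 27.2
tool_pos: [0.4926, -0.0171, 0.072]
tool_rot: [0.0, 0.242, 0.97, 0.0]
contact_force: [-1.6, -2.8, -1.5]
gripper_width: 0.35
```

Call:
drive_tool(
  series=[
    [[0.0011,0.0023,0],[0,0,-1]],
    [[0.0022,0.0045,0],[0,0,-2]],
    [[0.0033,0.0067,0],[0,0,-3]],
  ],
)

```text
time: 27.5
tool_pos: [0.4955, -0.0113, 0.072]
tool_rot: [0.0, 0.267, 0.964, -0.001]
contact_force: [-2.0, -6.5, -0.2]
gripper_width: 0.352
```

Call:
drive_tool(
  series=[
    [[0.0012,0.0022,0],[0,0,-1]],
    [[0.0012,0.0022,0],[0,0,-1]],
  ],
)

```text
time: 27.7
tool_pos: [0.4967, -0.0091, 0.0719]
tool_rot: [0.0, 0.276, 0.961, -0.001]
contact_force: [-2.7, -4.7, -0.9]
gripper_width: 0.351
```

Call:
drive_tool(
  series=[
    [[0.0012,0.0022,0],[0,0,-1]],
    [[0.0024,0.0043,0],[0,0,-2]],
    [[0.0024,0.0043,0],[0,0,-2]],
  ],
)

```text
time: 28.0
tool_pos: [0.499, -0.0049, 0.0719]
tool_rot: [0.0, 0.292, 0.956, -0.001]
contact_force: [-3.4, -5.9, -0.1]
gripper_width: 0.348
```

Call:
drive_tool(
  series=[
    [[0.0013,0.0021,0],[0,0,-1]],
    [[0.0026,0.0042,0],[0,0,-2]],
    [[0.0026,0.0042,0],[0,0,-2]],
  ],
)

```text
time: 28.3
tool_pos: [0.5015, -0.001, 0.0719]
tool_rot: [-0.0, 0.309, 0.951, -0.002]
contact_force: [-3.2, -6.2, 0.3]
gripper_width: 0.353
```

```bash
python3 - <<'E'
from h import *
s,c,f=snap("wrist","q_wrist");s=state();print(s["tool_pos"],s["contact_force"],s["ft_torque"],s["time"])
snap("scene","q_scene")
f=cv2.imread("pics/q_scene.png");cv2.imwrite("pics/q_scenez.png",cv2.resize(f[150:290,240:400],None,fx=4,fy=4,interpolation=cv2.INTER_CUBIC))
E
```

```text
[ 0.50149939 -0.00096645  0.07190613] [-3.70295579 -6.77935291  0.25817711] [-1.20691545  0.65299456  0.12152887] 28.35
```

View pics/q_wrist.png

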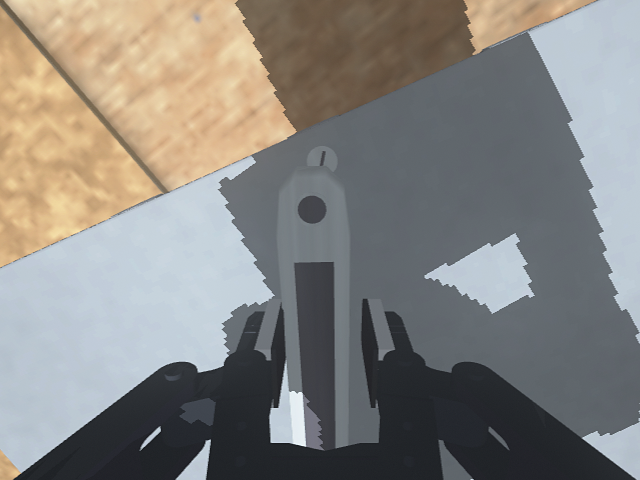

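View pics/q_scenez.png

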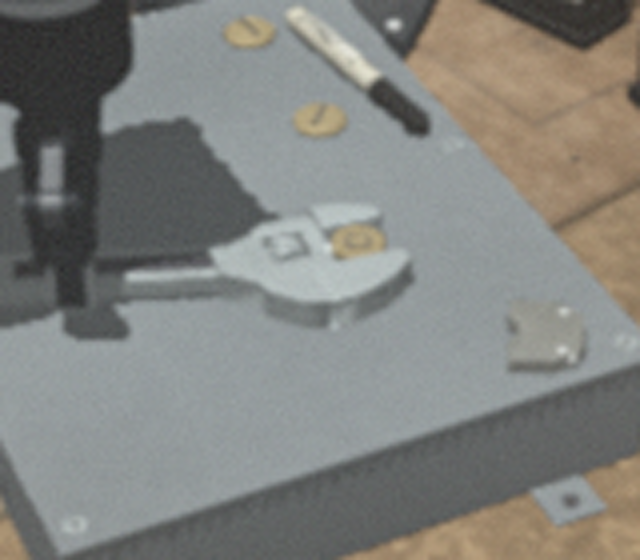

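Call:
drive_tool(
  series=[
    [[0.0013,0.002,0],[0,0,-1]],
    [[0.0013,0.002,0],[0,0,-1]],
    [[0.0013,0.002,0],[0,0,-1]],
  ],
)

```text
time: 28.7
tool_pos: [0.5029, 0.0014, 0.0719]
tool_rot: [0.0, 0.317, 0.948, -0.001]
contact_force: [-2.9, -5.6, -0.4]
gripper_width: 0.348
```

Call:
drive_tool(
  series=[
    [[-0.0024,-0.004,0],[0,0,1]],
    [[-0.0024,-0.004,0.0],[0,0,1]],
    [[-0.0024,-0.004,0.04],[0,0,1]],
    [[-0.01,-0.004,0.09],[0,0,1]],
    [[-0.02,0.005,0.13],[0,0,1]],
    [[-0.02,0.005,0.13],[0,0,1]],
    [[-0.02,0.005,0.13],[0,0,1]],
    [[-0.02,0.005,0.13],[0,0,1]],
  ],
  fingers=0,
)

```text
time: 29.5
tool_pos: [0.4825, 0.0075, 0.2006]
tool_rot: [-0.001, 0.309, 0.951, 0.0]
contact_force: [-0.4, -0.4, -0.9]
gripper_width: 0.504
```

```bash
python3 - <<'E'
from h import *
s,c,f=snap("wrist","r_wrist");s=state();print(s["tool_pos"],s["contact_force"],s["time"])
d=cv2.imread("pics/r_wrist.png");p=proj(c,[[.6211,-.0737,.08]])[0];print(p)
snap("top","r_top");f=cv2.imread("pics/r_top.png");cv2.imwrite("pics/r_topz.png",cv2.resize(f[160:280,200:370],None,fx=4.5,fy=4.5,interpolation=cv2.INTER_CUBIC))
E
```

```text
[0.48223096 0.00740951 0.1999593 ] [-0.07605581  0.30300124  0.11439861] 29.55
[341.44444276 416.43869348]
```

View pics/r_wrist.png

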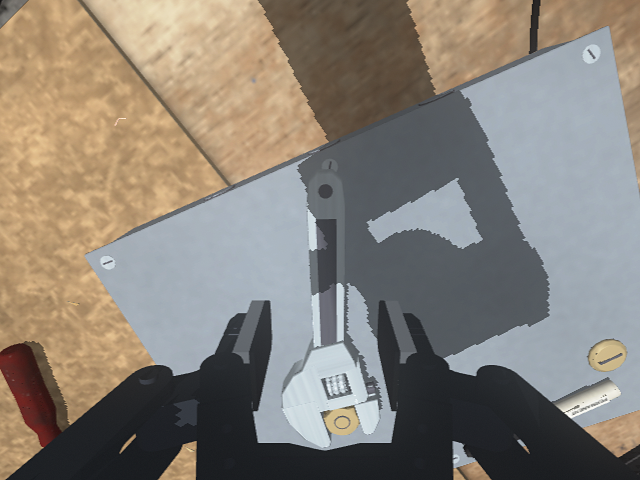

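View pics/r_topz.png

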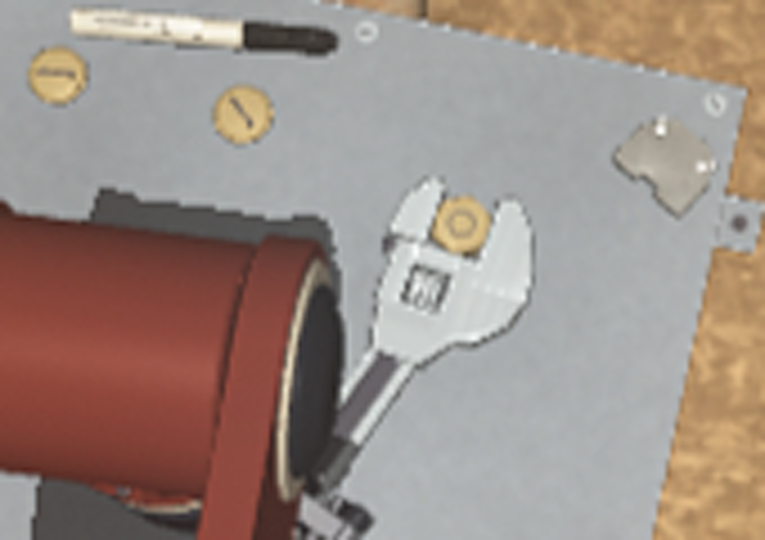

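```bash
python3 - <<'E'
import cv2
d=cv2.imread("pics/r_wrist.png")
cv2.imwrite("pics/r_z.png",cv2.resize(d[330:450,270:395],None,fx=6,fy=5,interpolation=cv2.INTER_CUBIC)) if 0 else cv2.imwrite("pics/r_z.png",cv2.resize(d[340:450,275:390],None,fx=5.4,fy=5.4,interpolation=cv2.INTER_CUBIC))
E
```

```text
(no output)
```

View pics/r_z.png

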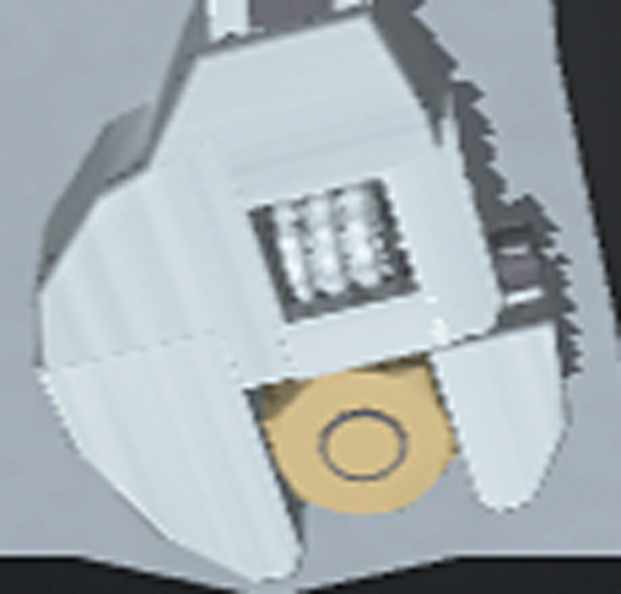

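```bash
python3 - <<'E'
from h import *
c=cam("wrist")
P=lambda u,v,z:unproj(c,[275+u/5.4,340+v/5.4],z)[0]
a=P(245,387,.088);b=P(435,349,.088);d=b-a;yaw=np.degrees(np.arctan2(d[1],d[0]))-90;print("open",np.linalg.norm(d),"yaw",yaw)
j1=P(300,525,.088);d=j1-a;print("fixed jaw yaw",np.degrees(np.arctan2(d[1],d[0])))
tip=unproj(c,[326,172],.085)[0];w=tip[:2]-a[:2];v=np.array([-.1988,.0434])-np.array([-.017,-.0135]);print("tip yaw",(np.degrees(np.arctan2(w[1],w[0])-np.arctan2(v[1],v[0]))+180)%360-180,np.linalg.norm(w))
hp=P(362,447,.086);print("hex top",hp)
y=np.radians(-21.5);R2=np.array([[np.cos(y),-np.sin(y)],[np.sin(y),np.cos(y)]]);m=a[:2]-R2@[-.017,-.0135];print("hex in w",R2.T@(hp[:2]-m))
E
```

```text
open 0.02839999705280209 yaw -22.040349695949132
fixed jaw yaw -18.100979158564364
tip yaw -19.82072484831582 0.18814551646604108
hex top [ 0.62053091 -0.07360198  0.086     ]
hex in w [-0.00036208  0.00012588]
```

Call:
drive_tool(
  series=[
    [[0.0176,-0.009,-0.05],[0,0,0]],
    [[0.0176,-0.009,-0.09],[0,0,0]],
    [[0.0176,-0.009,-0.12],[0,0,0]],
    [[0.0176,-0.009,-0.129],[0,0,0]],
    [[0.0176,-0.009,-0.129],[0,0,0]],
    [[0.0176,-0.009,-0.129],[0,0,0]],
    [[0.0176,-0.009,-0.129],[0,0,0]],
  ],
)

```text
time: 30.3
tool_pos: [0.5012, -0.0019, 0.0736]
tool_rot: [0.001, 0.309, 0.951, 0.0]
contact_force: [-0.2, 0.7, 1.4]
gripper_width: 0.498
```

Call:
drive_tool(
  series=[
    [[0,0,0],[0,0,0]],
    [[0,0,0],[0,0,0]],
    [[0,0,0],[0,0,0]],
  ],
  fingers=0.3,
)

```text
time: 30.6
tool_pos: [0.5008, -0.0018, 0.0732]
tool_rot: [0.0, 0.309, 0.951, 0.0]
contact_force: [1.0, 0.7, -0.6]
gripper_width: 0.351
```

Call:
drive_tool(
  series=[
    [[0.0012,0.002,0],[0,0,-0.5]],
    [[0.0024,0.004,0],[0,0,-1]],
    [[0.0024,0.004,0],[0,0,-1]],
  ],
)

```text
time: 30.9
tool_pos: [0.5026, 0.0012, 0.0729]
tool_rot: [-0.0, 0.317, 0.948, -0.002]
contact_force: [-2.4, -4.7, 1.8]
gripper_width: 0.352
```

Call:
drive_tool(
  series=[
    [[0.0013,0.002,0],[0,0,-1]],
    [[0.0026,0.004,0],[0,0,-2]],
    [[0.0026,0.004,0],[0,0,-2]],
  ],
)

```text
time: 31.2
tool_pos: [0.5051, 0.0047, 0.0729]
tool_rot: [-0.0, 0.333, 0.943, -0.002]
contact_force: [-3.6, -6.0, 2.7]
gripper_width: 0.353
```

Call:
drive_tool(
  series=[
    [[0.0014,0.002,0],[0,0,-1]],
    [[0.0028,0.0039,0],[0,0,-2]],
    [[0.0028,0.0039,0],[0,0,-2]],
  ],
)

```text
time: 31.5
tool_pos: [0.5079, 0.0086, 0.0728]
tool_rot: [-0.0, 0.35, 0.937, -0.002]
contact_force: [-3.3, -7.0, 1.1]
gripper_width: 0.351
```

```bash
python3 - <<'E'
from h import *
s,c,f=snap("wrist","s_wrist");s=state();print(s["tool_pos"],s["contact_force"],s["ft_torque"],s["time"])
snap("scene","s_scene");a=cv2.imread("pics/q_scene.png");b=cv2.imread("pics/s_scene.png");o=cv2.imread("pics/p_scene.png")
z=lambda f:cv2.resize(f[190:240,285:355],None,fx=7,fy=7,interpolation=cv2.INTER_CUBIC)
cv2.imwrite("pics/s_cmp.png",np.vstack([np.hstack([z(a),z(b)])])[:,:980][:, :])
cv2.imwrite("pics/s_cmp.png",cv2.resize(np.hstack([z(a),z(b)]),(800,286)))
E
```

```text
[0.50792194 0.00858935 0.07283785] [-3.48211537 -6.8031245   1.19584175] [-1.13808351  0.54427703  0.11250933] 31.55
```

View pics/s_wrist.png

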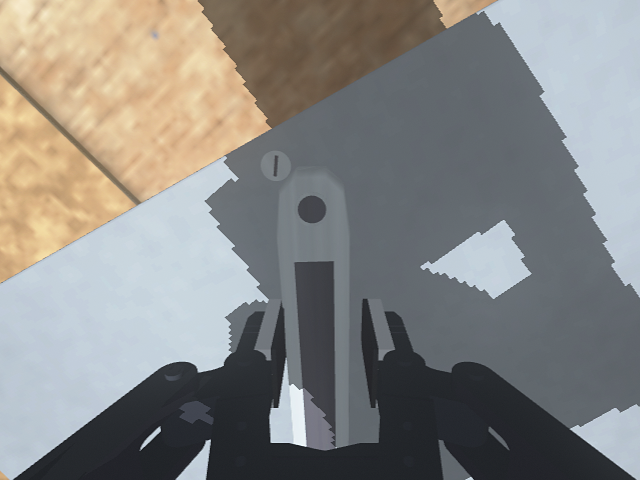

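View pics/s_cmp.png

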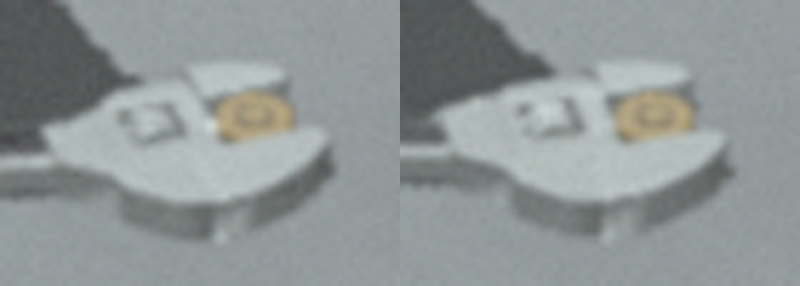

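Call:
drive_tool(
  series=[
    [[-0.0026,-0.004,0],[0,0,0]],
    [[-0.0026,-0.004,0.0],[0,0,0]],
    [[-0.0026,-0.004,0.04],[0,0,0]],
    [[-0.03,0.02,0.065],[0,0,0]],
    [[-0.04,0.026,0.065],[0,0,0]],
    [[-0.04,0.026,0.065],[0,0,0]],
    [[-0.04,0.026,0.065],[0,0,0]],
    [[-0.04,0.026,0.065],[0,0,0]],
  ],
  fingers=0,
)

```text
time: 32.4
tool_pos: [0.468, 0.0358, 0.1364]
tool_rot: [-0.001, 0.35, 0.937, -0.0]
contact_force: [0.3, 0.3, -0.6]
gripper_width: 0.501
```

```bash
python3 - <<'E'
from h import *
s,c,f=snap("wrist","t_wrist");s=state();print(s["tool_pos"],s["tool_rot"],s["contact_force"],s["time"])
d=cv2.imread("pics/t_wrist.png");p=proj(c,[[.6211,-.0737,.08]])[0];print(p)
x0=int(p[0]-80);y0=int(p[1]-90)
dd=cv2.resize(d[y0:y0+140,x0:x0+150],None,fx=4.2,fy=4.2,interpolation=cv2.INTER_CUBIC);print(x0,y0)
cv2.imwrite("pics/t_z.png",dd)
E
```

```text
[0.46810812 0.03574628 0.13650009] [-1.09316588e-03  3.50159106e-01  9.36689542e-01 -3.28168968e-04] [-0.01928682 -0.6144023   0.36185914] 32.45
[347.73456232 517.91414568]
267 427
```

View pics/t_z.png

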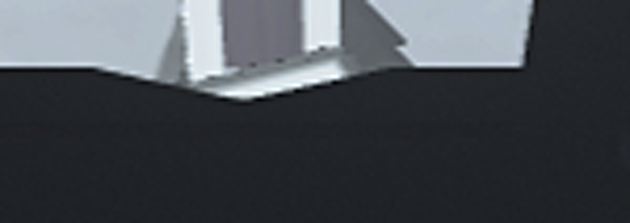

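Call:
drive_tool(
  series=[
    [[0.04,-0.03,0.03],[0,0,0]],
    [[0.08,-0.06,0.03],[0,0,0]],
    [[0.11,-0.085,0.03],[0,0,0]],
    [[0.15,-0.11,0.03],[0,0,0]],
    [[0.176,-0.13,0.03],[0,0,0]],
    [[0.176,-0.13,0.03],[0,0,0]],
    [[0.176,-0.13,0.03],[0,0,0]],
    [[0.176,-0.13,0.03],[0,0,0]],
  ],
  fingers=-1,
)

```text
time: 33.25
tool_pos: [0.6435, -0.0935, 0.1669]
tool_rot: [-0.001, 0.35, 0.937, -0.0]
contact_force: [-0.5, 0.3, -0.5]
gripper_width: 1.002
```

```bash
python3 - <<'E'
from h import *
s,c,f=snap("wrist","u_wrist");s=state();print(s["tool_pos"],s["tool_rot"],s["contact_force"],s["time"])
d=cv2.imread("pics/u_wrist.png");p=proj(c,[[.6211,-.0737,.08]])[0];print(p)
x0=int(p[0]-70);y0=int(p[1]-80)
dd=cv2.resize(d[y0:y0+145,x0:x0+150],None,fx=4.1,fy=4.1,interpolation=cv2.INTER_CUBIC);print(x0,y0)
cv2.imwrite("pics/u_z.png",dd)
E
```

```text
[ 0.64352552 -0.09323223  0.16728113] [-6.19530792e-04  3.49654553e-01  9.36878492e-01  4.33642600e-06] [-0.01921282  0.55307599 -0.50493474] 33.3
[322.21899006 198.61105462]
252 118
```

View pics/u_z.png

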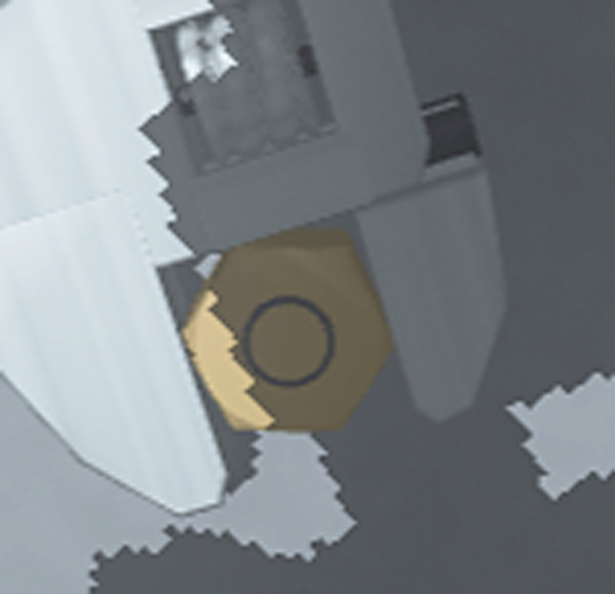

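```bash
python3 - <<'E'
from h import *
c=cam("wrist")
P=lambda u,v,z:unproj(c,[252+(u+.5)/4.1-.5,118+(v+.5)/4.1-.5],z)[0][:2]
f1,f2=P(158,265,.088),P(225,490,.088);s1,s2=P(357,212,.088),P(415,405,.088)
ang=lambda a,b:np.degrees(np.arctan2(*(b-a)[::-1]))
print("fixed",ang(f1,f2),"slide",ang(s1,s2),"bottom",ang(f1,s1)-90)
n=np.array([-np.sin(np.radians(ang(f1,f2))),np.cos(np.radians(ang(f1,f2)))]);print("opening",(s1-f1)@n,(s2-f1)@n)
q=[(345,232),(395,340),(345,432),(228,430),(183,335)]
H=[P(u,v,.0843) for u,v in q]
print("hex flats",[round(ang(H[i],H[i+1]),1) for i in range(4)],[round(np.linalg.norm(H[i+1]-H[i])*1000,1) for i in range(4)],"corner diam",np.linalg.norm(H[1]-H[4]), "mid",(H[1]+H[4])/2)
z=cv2.imread("pics/u_wrist.png")
E
```

```text
fixed -25.82874337760586 slide -23.499297299984402 bottom -25.979197702754206
opening 0.02819821855498375 0.02935395006134329
hex flats [np.float64(-15.6), np.float64(-68.1), np.float64(-131.9), np.float64(163.0)] [np.float64(16.9), np.float64(15.2), np.float64(16.9), np.float64(15.3)] corner diam 0.030029676459375265 mid [ 0.6210464  -0.07347838]
```

View pics/u_wrist.png

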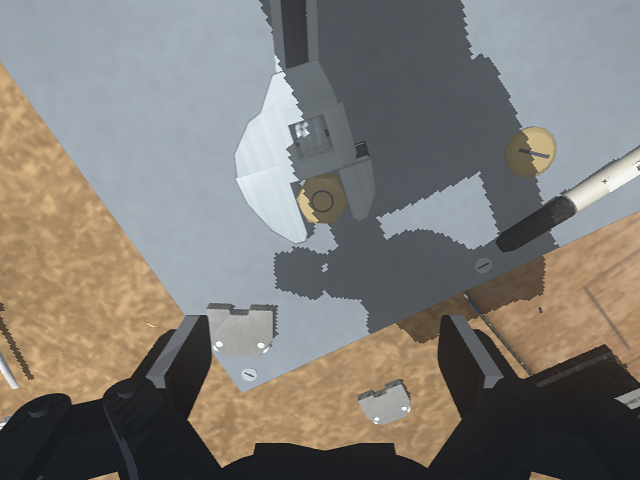

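Call:
drive_tool(
  series=[
    [[-0.04,0.028,0],[0,0,1]],
    [[-0.08,0.055,-0.01],[0,0,1]],
    [[-0.101,0.069,-0.04],[0,0,1]],
    [[-0.101,0.069,-0.065],[0,0,1]],
    [[-0.101,0.069,-0.085],[0,0,1]],
    [[-0.101,0.069,-0.093],[0,0,1]],
    [[-0.101,0.069,-0.093],[0,0,1]],
    [[-0.101,0.069,-0.093],[0,0,1]],
  ],
  fingers=-0.2,
)

```text
time: 34.1
tool_pos: [0.544, -0.0249, 0.076]
tool_rot: [0.001, 0.342, 0.94, 0.0]
contact_force: [0.0, -0.7, 0.7]
gripper_width: 0.602
```

Call:
drive_tool(
  series=[
    [[0,0,0],[0,0,0]],
    [[0,0,0],[0,0,0]],
    [[0,0,0],[0,0,0]],
    [[0,0,0],[0,0,0]],
    [[0,0,0],[0,0,0]],
  ],
  fingers=1,
)

```text
time: 34.6
tool_pos: [0.5439, -0.0259, 0.0766]
tool_rot: [0.0, 0.341, 0.94, -0.001]
contact_force: [-3.9, -2.0, 5.4]
gripper_width: 0.258
```

Call:
drive_tool(
  series=[
    [[-0.0017,-0.004,0],[0,0,2.75]],
    [[-0.0037,-0.008,0],[0,0,5.5]],
    [[-0.0058,-0.012,0],[0,0,8.25]],
    [[-0.008,-0.016,0],[0,0,11]],
    [[-0.008,-0.016,0],[0,0,11]],
    [[-0.008,-0.016,0],[0,0,11]],
  ],
)

```text
time: 35.2
tool_pos: [0.5358, -0.0406, 0.0766]
tool_rot: [0.0, 0.25, 0.968, 0.0]
contact_force: [-3.0, 2.1, 6.1]
gripper_width: 0.257
```

Call:
drive_tool(
  series=[
    [[0,0,0],[0,0,0]],
    [[0,0,0],[0,0,0]],
    [[0,0,0],[0,0,0]],
    [[0,0,0.02],[0,0,0]],
    [[0,0,0.05],[0,0,0]],
  ],
  fingers=-0.2,
)

```text
time: 35.7
tool_pos: [0.5336, -0.0406, 0.1229]
tool_rot: [-0.003, 0.25, 0.968, -0.0]
contact_force: [1.0, 0.6, 1.1]
gripper_width: 0.597
```

Call:
drive_tool(
  series=[
    [[0.03,-0.013,0.04],[0,0,0]],
    [[0.07,-0.03,0.04],[0,0,0]],
    [[0.113,-0.048,0.04],[0,0,0]],
    [[0.113,-0.048,0.04],[0,0,0]],
    [[0.113,-0.048,0.04],[0,0,0]],
    [[0.113,-0.048,0.04],[0,0,0]],
  ],
)

```text
time: 36.3
tool_pos: [0.6477, -0.0886, 0.1645]
tool_rot: [-0.0, 0.25, 0.968, 0.0]
contact_force: [0.1, -0.1, 0.1]
gripper_width: 0.599
```

```bash
cat >> h.py <<'E'
def look(name,w=145,S=4.1,dx=70,dy=80):
    s,c,f=snap("wrist",name);c=cam("wrist");s=state();print(s["tool_pos"].round(4),s["tool_rot"].round(3),s["time"])
    d=cv2.imread(f"pics/{name}.png");p=proj(c,[[.6211,-.0737,.08]])[0]
    x0=int(p[0]-dx);y0=int(p[1]-dy);print("off",x0,y0)
    cv2.imwrite(f"pics/{name}_z.png",cv2.resize(d[y0:y0+w,x0:x0+w],None,fx=S,fy=S,interpolation=cv2.INTER_CUBIC))
E
python3 -c "
from h import *
look('v')"
```

```text
[ 0.6476 -0.0885  0.1649] [-0.     0.25   0.968  0.   ] 36.35
off 251 117
```

View pics/v_z.png

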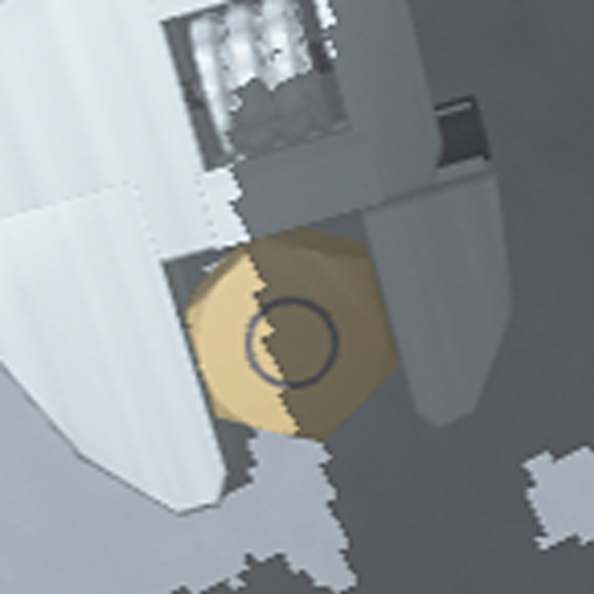

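```bash
python3 - <<'E'
from h import *
c=cam("wrist")
P=lambda u,v,z:unproj(c,[251+(u+.5)/4.1-.5,117+(v+.5)/4.1-.5],z)[0][:2]
ang=lambda a,b:np.degrees(np.arctan2(*(b-a)[::-1]))
f1,f2=P(163,260,.088),P(220,480,.088);s1,s2=P(365,212,.088),P(415,400,.088)
print("fixed",ang(f1,f2),"slide",ang(s1,s2),"bottom",ang(f1,s1)-90)
th=np.radians(ang(f1,f2));n=np.array([-np.sin(th),np.cos(th)]);print("opening",(s1-f1)@n,(s2-f1)@n)
h1,h2=P(188,305,.0843),P(215,412,.0843);g1,g2=P(370,250,.0843),P(398,350,.0843)
print("hex",ang(h1,h2),ang(g1,g2),(g1-h1)@n,(g2-h2)@n)
print("worm",P(256,82,.0895),"pred",f1+np.array([[np.cos(th),-np.sin(th)],[np.sin(th),np.cos(th)]])@[-.020,.0195], state()["joint_pos"].round(2))
E
```

```text
fixed -15.886735647749445 slide -13.288281662446606 bottom -15.55421856521562
opening 0.028074588971995988 0.029302592173178123
hex -16.109283535026634 -12.598762754766152 0.02629825657629142 0.027200585969161018
worm [ 0.58784921 -0.06056676] pred [ 0.58835154 -0.05897723] [-0.25  0.17  1.6   0.    1.37 -1.32]
```

Call:
drive_tool(
  series=[
    [[-0.03,0.015,0],[0,0,0]],
    [[-0.067,0.0305,-0.02],[0,0,0]],
    [[-0.067,0.0305,-0.05],[0,0,0]],
    [[-0.067,0.0305,-0.065],[0,0,0]],
    [[-0.067,0.0305,-0.065],[0,0,0]],
    [[-0.067,0.0305,-0.065],[0,0,0]],
    [[-0.067,0.0305,-0.065],[0,0,0]],
    [[-0.067,0.0305,-0.065],[0,0,0]],
  ],
  fingers=1,
)

```text
time: 37.15
tool_pos: [0.5829, -0.0589, 0.1016]
tool_rot: [0.001, 0.25, 0.968, 0.0]
contact_force: [0.2, -0.1, -0.4]
gripper_width: -0.002
```

Call:
drive_tool(
  series=[
    [[0,0,-0.006],[0,0,0]],
    [[0,0,-0.009],[0,0,0]],
    [[0,0,-0.0095],[0,0,0]],
    [[0,0,-0.0095],[0,0,0]],
  ],
)

```text
time: 37.55
tool_pos: [0.5816, -0.0585, 0.0905]
tool_rot: [0.0, 0.25, 0.968, -0.0]
contact_force: [0.4, -0.8, 2.4]
gripper_width: -0.003
```

Contact. Stroke.

Call:
drive_tool(
  series=[
    [[-0.001,0,-0.0015],[0,0,0]],
    [[-0.001,0,-0.0015],[0,0,0]],
    [[0.003,-0.001,-0.002],[0,0,0]],
    [[0.007,-0.0021,-0.002],[0,0,0]],
    [[0.011,-0.0031,-0.002],[0,0,0]],
    [[0.0145,-0.004,-0.002],[0,0,0]],
  ],
)

```text
time: 38.15
tool_pos: [0.5957, -0.0618, 0.0901]
tool_rot: [-0.001, 0.25, 0.968, 0.001]
contact_force: [-6.0, 2.1, 10.7]
gripper_width: 0.007
```

Call:
drive_tool(
  series=[
    [[0,0,0.007],[0,0,0]],
    [[-0.0165,0.0043,0.006],[0,0,0]],
    [[-0.0165,0.0043,0.002],[0,0,0]],
    [[-0.0165,0.0043,0],[0,0,0]],
    [[-0.012,0.0031,0],[0,0,0]],
    [[-0.008,0.0021,0],[0,0,0]],
    [[-0.004,0.001,0],[0,0,0]],
    [[0,0,0],[0,0,0]],
  ],
)

```text
time: 38.95
tool_pos: [0.5955, -0.062, 0.0901]
tool_rot: [-0.002, 0.25, 0.968, 0.0]
contact_force: [-4.9, 0.9, 10.0]
gripper_width: 0.002
```

Call:
drive_tool(
  series=[
    [[0,0,0.007],[0,0,0]],
    [[-0.0165,0.0043,0.006],[0,0,0]],
    [[-0.0165,0.0043,0.001],[0,0,0]],
    [[-0.0165,0.0043,-0.0007],[0,0,0]],
    [[-0.0125,0.0033,-0.0007],[0,0,0]],
    [[-0.009,0.0023,-0.0007],[0,0,0]],
  ],
)

```text
time: 39.55
tool_pos: [0.5868, -0.0597, 0.0901]
tool_rot: [-0.001, 0.25, 0.968, 0.0]
contact_force: [-12.1, 3.7, 17.8]
gripper_width: 0.004
```

Call:
drive_tool(
  series=[
    [[0.004,-0.001,0],[0,0,0]],
    [[0.008,-0.0021,0],[0,0,0]],
  ],
)

```text
time: 39.75
tool_pos: [0.5941, -0.0614, 0.09]
tool_rot: [-0.003, 0.25, 0.968, 0.0]
contact_force: [-13.7, 4.6, 18.1]
gripper_width: 0.001
```

Call:
drive_tool(
  series=[
    [[0,0,0.03],[0,0,0]],
    [[0.02,-0.01,0.06],[0,0,0]],
    [[0.053,-0.027,0.076],[0,0,0]],
    [[0.053,-0.027,0.076],[0,0,0]],
    [[0.053,-0.027,0.076],[0,0,0]],
    [[0.053,-0.027,0.076],[0,0,0]],
  ],
  fingers=-0.2,
)

```text
time: 40.35
tool_pos: [0.6466, -0.0888, 0.1615]
tool_rot: [-0.002, 0.25, 0.968, 0.0]
contact_force: [0.9, 0.2, -0.9]
gripper_width: 0.601
```

```bash
python3 -c "
from h import *
look('w')"
```

```text
[ 0.6465 -0.0886  0.1615] [-0.002  0.25   0.968  0.   ] 40.4
off 253 121
```

View pics/w_z.png

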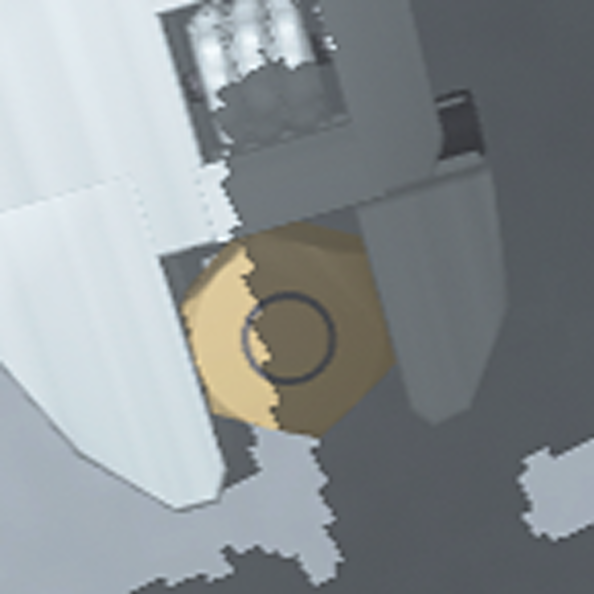

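Call:
drive_tool(
  series=[
    [[-0.03,0.015,0],[0,0,0]],
    [[-0.065,0.0305,-0.02],[0,0,0]],
    [[-0.065,0.0305,-0.05],[0,0,0]],
    [[-0.065,0.0305,-0.062],[0,0,0]],
    [[-0.065,0.0305,-0.065],[0,0,0]],
    [[-0.065,0.0305,-0.067],[0,0,0]],
    [[-0.065,0.0305,-0.07],[0,0,0]],
    [[-0.065,0.0305,-0.0715],[0,0,0]],
  ],
  fingers=1,
)

```text
time: 41.2
tool_pos: [0.5841, -0.0591, 0.0932]
tool_rot: [0.001, 0.25, 0.968, 0.0]
contact_force: [1.3, 0.5, 0.1]
gripper_width: -0.0
```

Call:
drive_tool(
  series=[
    [[0,0,-0.001],[0,0,0]],
    [[0,0,-0.001],[0,0,0]],
    [[0.002,-0.0005,-0.001],[0,0,0]],
  ],
)

```text
time: 41.5
tool_pos: [0.585, -0.0593, 0.0914]
tool_rot: [0.0, 0.25, 0.968, -0.0]
contact_force: [0.7, 0.2, -0.1]
gripper_width: -0.0
```

Call:
drive_tool(
  series=[
    [[-0.003,0.001,-0.002],[0,0,0]],
    [[-0.003,0.001,-0.0032],[0,0,0]],
    [[-0.003,0.001,-0.0032],[0,0,0]],
  ],
)

```text
time: 41.8
tool_pos: [0.5829, -0.0586, 0.0903]
tool_rot: [0.001, 0.25, 0.968, -0.0]
contact_force: [-3.0, -0.4, 8.3]
gripper_width: 0.0
```

Call:
drive_tool(
  series=[
    [[0.003,-0.001,0],[0,0,0]],
    [[0.006,-0.0016,0],[0,0,0]],
  ],
)

```text
time: 42.0
tool_pos: [0.5873, -0.0596, 0.0902]
tool_rot: [-0.001, 0.25, 0.968, -0.0]
contact_force: [-8.7, 1.4, 13.0]
gripper_width: -0.003
```

Call:
drive_tool(
  series=[
    [[0.003,-0.001,0],[0,0,0]],
    [[0.006,-0.0016,0],[0,0,0]],
  ],
)

```text
time: 42.2
tool_pos: [0.5926, -0.0608, 0.0901]
tool_rot: [-0.002, 0.25, 0.968, 0.0]
contact_force: [-11.6, 3.1, 14.4]
gripper_width: -0.002
```

Call:
drive_tool(
  series=[
    [[0,0,0.035],[0,0,0]],
    [[-0.05,0.023,0.04],[0,0,0]],
    [[-0.101,0.047,0.04],[0,0,0]],
    [[-0.101,0.047,0.03],[0,0,0]],
    [[-0.101,0.047,0.0],[0,0,0]],
    [[-0.101,0.047,-0.017],[0,0,0]],
    [[-0.101,0.047,-0.017],[0,0,0]],
    [[-0.101,0.047,-0.017],[0,0,0]],
  ],
  fingers=0,
)

```text
time: 43.0
tool_pos: [0.4927, -0.0143, 0.0709]
tool_rot: [-0.0, 0.25, 0.968, -0.0]
contact_force: [0.5, 0.8, -0.1]
gripper_width: 0.505
```

Call:
drive_tool(
  series=[
    [[0,0,0],[0,0,0]],
    [[0,0,0],[0,0,0]],
    [[0,0,0],[0,0,0]],
  ],
  fingers=0.3,
)

```text
time: 43.3
tool_pos: [0.493, -0.0146, 0.0713]
tool_rot: [0.0, 0.25, 0.968, -0.0]
contact_force: [-0.7, -1.4, 0.7]
gripper_width: 0.35
```

Call:
drive_tool(
  series=[
    [[0.0012,0.0021,0.001],[0,0,-0.5]],
    [[0.0012,0.0021,0.001],[0,0,-0.5]],
  ],
)

```text
time: 43.5
tool_pos: [0.4937, -0.0131, 0.0716]
tool_rot: [-0.0, 0.254, 0.967, -0.001]
contact_force: [-1.0, -5.3, -2.5]
gripper_width: 0.35
```

Call:
drive_tool(
  series=[
    [[0.0006,0.001,0],[0,0,0]],
    [[0.0006,0.001,0],[0,0,0]],
  ],
)

```text
time: 43.7
tool_pos: [0.494, -0.0122, 0.0714]
tool_rot: [-0.001, 0.254, 0.967, -0.001]
contact_force: [-2.0, -5.7, -1.3]
gripper_width: 0.351
```

Call:
drive_tool(
  series=[
    [[0.0006,0.001,0],[0,0,-0.5]],
    [[0.0006,0.001,0],[0,0,-0.5]],
  ],
)

```text
time: 43.9
tool_pos: [0.4946, -0.0113, 0.0714]
tool_rot: [-0.001, 0.258, 0.966, -0.002]
contact_force: [-1.4, -5.7, -1.6]
gripper_width: 0.35
```

Call:
drive_tool(
  series=[
    [[-0.0015,-0.003,0],[0,0,0]],
    [[-0.0015,-0.003,0.0],[0,0,0]],
    [[-0.0015,-0.003,0.04],[0,0,0]],
    [[0.04,-0.02,0.08],[0,0,0]],
    [[0.09,-0.045,0.09],[0,0,0]],
    [[0.12,-0.06,0.09],[0,0,0]],
    [[0.152,-0.077,0.09],[0,0,0]],
    [[0.152,-0.077,0.09],[0,0,0]],
  ],
  fingers=-0.2,
)

```text
time: 44.7
tool_pos: [0.6504, -0.0891, 0.1618]
tool_rot: [0.001, 0.259, 0.966, 0.0]
contact_force: [-0.5, 0.7, -0.9]
gripper_width: 0.598
```

Call:
drive_tool(
  series=[
    [[0,0,0],[0,0,1]],
    [[0,0,0],[0,0,1]],
    [[0,0,0],[0,0,1]],
  ],
)

```text
time: 45.0
tool_pos: [0.6464, -0.0864, 0.1621]
tool_rot: [-0.0, 0.25, 0.968, 0.0]
contact_force: [-0.5, -0.7, 0.7]
gripper_width: 0.602
```

```bash
python3 -c "
from h import *
look('x')"
```

```text
[ 0.6465 -0.0865  0.1622] [0.    0.25  0.968 0.   ] 45.05
off 249 122
```

View pics/x_z.png

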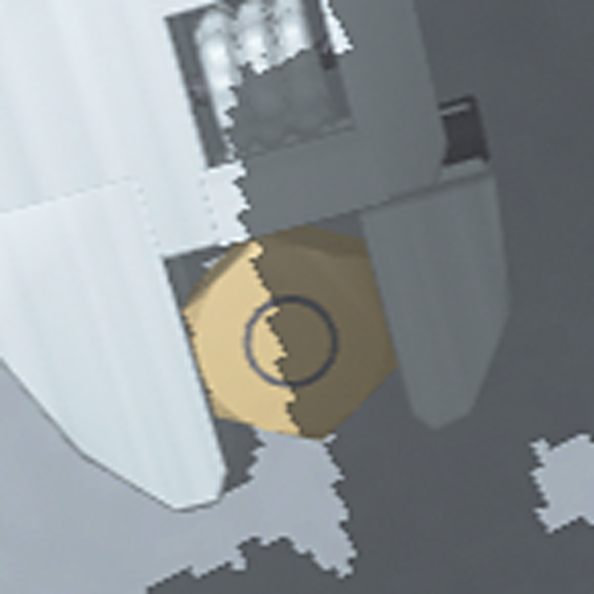

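```bash
python3 - <<'E'
from h import *
cg=cam("wrist");s=state();M=cv2.Rodrigues(cg[1])[0];T=Rt(s["tool_rot"]).as_matrix();A=M@T;tt=cg[2]+M@s["tool_pos"]
def mk(pos,rot):
    Tc=Rt(rot).as_matrix();Mc=A@Tc.T;return (cg[0],cv2.Rodrigues(Mc)[0].ravel(),tt-Mc@np.array(pos))
poses={"u_wrist":([.64352552,-.09323223,.16728113],[-.00062,.349655,.936878,0]),"v":([.6476,-.0885,.1649],[0,.25,.968,0]),"w":([.6465,-.0886,.1615],[-.002,.25,.968,0]),"x":(s["tool_pos"],s["tool_rot"])}
for k,(p,r) in poses.items():
    c=mk(p,np.array(r)/np.linalg.norm(r));f=cv2.imread(f"pics/{k}.png")[:,:,::-1].copy()
    v,e,pr,m=fit_hex2(c,f,.621,-.0735);a=np.degrees(v[2])%60;print(k,v[:2].round(4),round(a-60,2),round(e,3),pr)
E
```

```text
u_wrist [ 0.6213 -0.074 ] -12.86 0.261 [(-6, np.float64(0.272)), (-3, np.float64(0.264)), (3, np.float64(0.265)), (6, np.float64(0.274))]
v [ 0.621  -0.0738] -13.23 0.238 [(-6, np.float64(0.262)), (-3, np.float64(0.248)), (3, np.float64(0.244)), (6, np.float64(0.255))]
w [ 0.6207 -0.0738] -13.44 0.249 [(-6, np.float64(0.268)), (-3, np.float64(0.256)), (3, np.float64(0.253)), (6, np.float64(0.26))]
x [ 0.6212 -0.074 ] -13.49 0.25 [(-6, np.float64(0.266)), (-3, np.float64(0.255)), (3, np.float64(0.253)), (6, np.float64(0.261))]
```

Call:
drive_tool(
  series=[
    [[-0.03,0.013,0],[0,0,0]],
    [[-0.0635,0.028,-0.02],[0,0,0]],
    [[-0.0635,0.028,-0.05],[0,0,0]],
    [[-0.0635,0.028,-0.065],[0,0,0]],
    [[-0.0635,0.028,-0.069],[0,0,0]],
    [[-0.0635,0.028,-0.07],[0,0,0]],
    [[-0.0635,0.028,-0.071],[0,0,0]],
    [[-0.0635,0.028,-0.0725],[0,0,0]],
  ],
  fingers=1,
)

```text
time: 45.85
tool_pos: [0.5853, -0.0598, 0.091]
tool_rot: [0.001, 0.25, 0.968, 0.0]
contact_force: [-0.5, -0.4, -0.1]
gripper_width: -0.003
```

Call:
drive_tool(
  series=[
    [[0,0,-0.001],[0,0,0]],
    [[0,0,-0.001],[0,0,0]],
    [[0.003,-0.0008,-0.001],[0,0,0]],
    [[0.006,-0.0016,-0.001],[0,0,0]],
  ],
)

```text
time: 46.25
tool_pos: [0.5899, -0.0609, 0.0904]
tool_rot: [-0.0, 0.25, 0.968, -0.0]
contact_force: [-5.8, 1.5, 7.9]
gripper_width: -0.003
```

Call:
drive_tool(
  series=[
    [[0.003,-0.0008,-0.0005],[0,0,0]],
    [[0.006,-0.0016,-0.0005],[0,0,0]],
  ],
)

```text
time: 46.45
tool_pos: [0.5961, -0.0625, 0.0901]
tool_rot: [-0.0, 0.25, 0.968, 0.0]
contact_force: [-3.5, 0.1, 6.1]
gripper_width: 0.003
```

Call:
drive_tool(
  series=[
    [[0,0,0.007],[0,0,0]],
    [[-0.015,0.004,0.006],[0,0,0]],
    [[-0.015,0.004,0.001],[0,0,0]],
    [[-0.015,0.004,-0.0012],[0,0,0]],
    [[-0.013,0.0034,-0.0015],[0,0,0]],
    [[-0.01,0.0026,-0.0015],[0,0,0]],
  ],
)

```text
time: 47.05
tool_pos: [0.5865, -0.0598, 0.0901]
tool_rot: [-0.0, 0.25, 0.968, 0.0]
contact_force: [-9.6, 2.8, 18.8]
gripper_width: -0.002
```

Call:
drive_tool(
  series=[
    [[0.002,-0.0005,0],[0,0,0]],
    [[0.004,-0.001,0],[0,0,0]],
  ],
)

```text
time: 47.25
tool_pos: [0.5902, -0.0606, 0.0901]
tool_rot: [-0.001, 0.25, 0.968, 0.0]
contact_force: [-11.7, 2.9, 19.7]
gripper_width: -0.001
```

Call:
drive_tool(
  series=[
    [[0.002,-0.0005,0],[0,0,0]],
    [[0.004,-0.001,0],[0,0,0]],
  ],
)

```text
time: 47.45
tool_pos: [0.5937, -0.0614, 0.09]
tool_rot: [-0.002, 0.25, 0.968, 0.0]
contact_force: [-13.0, 3.6, 20.1]
gripper_width: -0.003
```

Call:
drive_tool(
  series=[
    [[0,0,0.03],[0,0,0]],
    [[0.02,-0.015,0.05],[0,0,0]],
    [[0.046,-0.037,0.055],[0,0,0]],
    [[0.046,-0.037,0.055],[0,0,0]],
    [[0.046,-0.037,0.055],[0,0,0]],
    [[0.046,-0.037,0.055],[0,0,0]],
  ],
  fingers=-0.2,
)

```text
time: 48.05
tool_pos: [0.6388, -0.0983, 0.14]
tool_rot: [-0.001, 0.25, 0.968, 0.0]
contact_force: [-0.5, -0.1, 0.6]
gripper_width: 0.598
```

```bash
python3 -c "
from h import *
look('y1',w=130,S=4.6,dx=70,dy=70)"
```

```text
[ 0.6387 -0.0982  0.1401] [-0.001  0.25   0.968  0.   ] 48.1
off 275 144
```

View pics/y1_z.png

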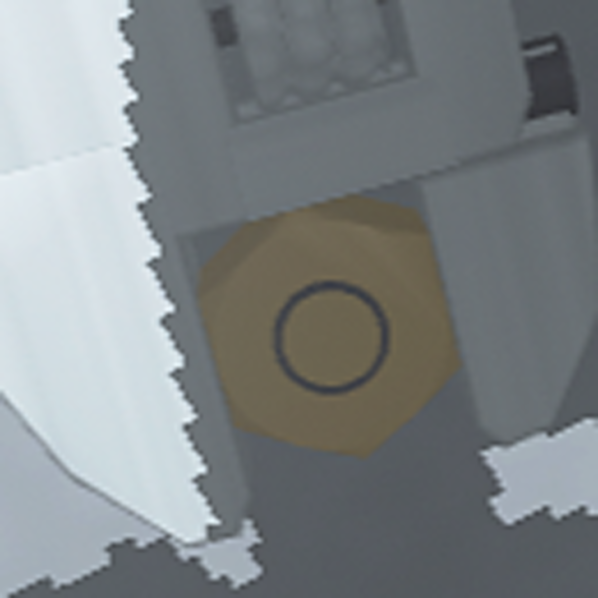

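Call:
drive_tool(
  series=[
    [[0.013,0.0236,0],[0,0,0]],
    [[0.013,0.0236,0],[0,0,0]],
    [[0.013,0.0236,0],[0,0,0]],
    [[0.013,0.0236,0],[0,0,0]],
  ],
)

```text
time: 48.5
tool_pos: [0.6522, -0.0753, 0.1411]
tool_rot: [-0.0, 0.25, 0.968, -0.0]
contact_force: [-0.2, 0.5, -0.5]
gripper_width: 0.602
```

```bash
python3 -c "
from h import *
look('y2',w=130,S=4.6,dx=60,dy=70)"
```

```text
[ 0.6522 -0.0755  0.1412] [-0.     0.25   0.968 -0.   ] 48.55
off 236 141
```

View pics/y2_z.png

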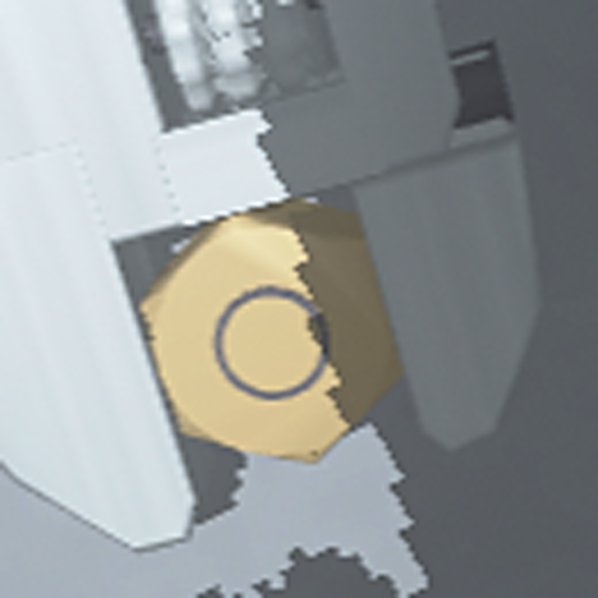

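Call:
drive_tool(
  series=[
    [[-0.04,0.015,0],[0,0,0]],
    [[-0.08,0.029,0],[0,0,0]],
    [[-0.12,0.044,0],[0,0,0]],
    [[-0.1607,0.0583,-0.01],[0,0,0]],
    [[-0.1607,0.0583,-0.04],[0,0,0]],
    [[-0.1607,0.0583,-0.065],[0,0,0]],
    [[-0.1607,0.0583,-0.068],[0,0,0]],
    [[-0.1607,0.0583,-0.068],[0,0,0]],
  ],
  fingers=0,
)

```text
time: 49.35
tool_pos: [0.4916, -0.0172, 0.0731]
tool_rot: [-0.001, 0.25, 0.968, -0.0]
contact_force: [-0.4, 0.2, 0.1]
gripper_width: 0.499
```

Call:
drive_tool(
  series=[
    [[0,0,0],[0,0,0]],
    [[0,0,0],[0,0,0]],
    [[0,0,0],[0,0,0]],
  ],
  fingers=0.3,
)

```text
time: 49.65
tool_pos: [0.4931, -0.0173, 0.0747]
tool_rot: [0.001, 0.25, 0.968, 0.0]
contact_force: [-0.1, 0.3, 0.2]
gripper_width: 0.349
```

Call:
drive_tool(
  series=[
    [[0.0006,0.001,0],[0,0,0]],
    [[0.0006,0.001,0],[0,0,0]],
  ],
)

```text
time: 49.85
tool_pos: [0.493, -0.016, 0.0738]
tool_rot: [0.0, 0.25, 0.968, 0.0]
contact_force: [-0.0, 0.6, -0.1]
gripper_width: 0.347
```

Call:
drive_tool(
  series=[
    [[0.0006,0.001,0],[0,0,0]],
    [[0.0006,0.001,0],[0,0,0]],
  ],
)

```text
time: 50.05
tool_pos: [0.4933, -0.0149, 0.0734]
tool_rot: [-0.0, 0.25, 0.968, 0.0]
contact_force: [0.2, -0.6, 0.4]
gripper_width: 0.353
```

Call:
drive_tool(
  series=[
    [[0.0006,0.001,0],[0,0,0]],
    [[0.0006,0.001,0],[0,0,0]],
  ],
)

```text
time: 50.25
tool_pos: [0.4939, -0.0139, 0.0734]
tool_rot: [-0.0, 0.25, 0.968, -0.0]
contact_force: [-0.5, 0.0, -0.5]
gripper_width: 0.349
```

Call:
drive_tool(
  series=[
    [[0.0006,0.001,0],[0,0,0]],
    [[0.0006,0.001,0],[0,0,0]],
  ],
)

```text
time: 50.45
tool_pos: [0.4944, -0.0131, 0.0734]
tool_rot: [-0.0, 0.25, 0.968, -0.0]
contact_force: [0.1, -0.7, 0.0]
gripper_width: 0.351
```

Call:
drive_tool(
  series=[
    [[0.0006,0.001,0],[0,0,0]],
    [[0.0006,0.001,0],[0,0,0]],
  ],
)

```text
time: 50.65
tool_pos: [0.4946, -0.0125, 0.0734]
tool_rot: [-0.001, 0.25, 0.968, -0.001]
contact_force: [-2.8, -4.0, 1.5]
gripper_width: 0.349
```

Call:
drive_tool(
  series=[
    [[0.0006,0.001,0],[0,0,0]],
    [[0.0006,0.001,0],[0,0,0]],
  ],
)

```text
time: 50.85
tool_pos: [0.4949, -0.0119, 0.0733]
tool_rot: [-0.001, 0.25, 0.968, -0.001]
contact_force: [-4.4, -5.6, 3.4]
gripper_width: 0.349
```

Call:
drive_tool(
  series=[
    [[-0.002,-0.0035,0],[0,0,0]],
    [[-0.002,-0.0035,0.0],[0,0,0]],
    [[-0.002,-0.0035,0.03],[0,0,0]],
    [[0.04,-0.02,0.07],[0,0,0]],
    [[0.09,-0.045,0.075],[0,0,0]],
    [[0.12,-0.06,0.075],[0,0,0]],
    [[0.146,-0.077,0.075],[0,0,0]],
    [[0.146,-0.077,0.075],[0,0,0]],
  ],
  fingers=-0.2,
)

```text
time: 51.65
tool_pos: [0.6446, -0.0898, 0.1485]
tool_rot: [0.001, 0.251, 0.968, 0.0]
contact_force: [-0.5, -0.2, 0.7]
gripper_width: 0.596
```

Call:
drive_tool(
  series=[
    [[0,0,0],[0,0,0]],
    [[0,0,0],[0,0,0]],
    [[0,0,0],[0,0,0]],
  ],
)

```text
time: 51.95
tool_pos: [0.6408, -0.0872, 0.1483]
tool_rot: [-0.0, 0.25, 0.968, 0.0]
contact_force: [-0.2, 0.2, 0.3]
gripper_width: 0.598
```

```bash
python3 -c "
from h import *
look('z1',w=130,S=4.6,dx=65,dy=70)"
```

```text
[ 0.6409 -0.0872  0.1485] [-0.     0.25   0.968  0.   ] 52.0
off 260 145
```

View pics/z1_z.png

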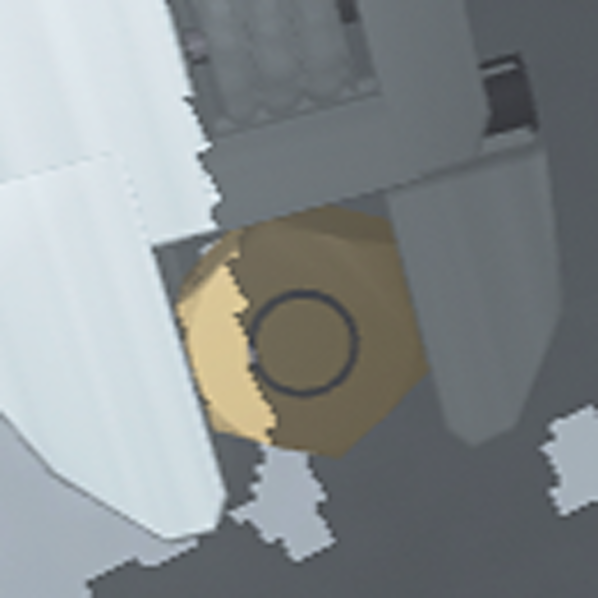

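Call:
drive_tool(
  series=[
    [[0,0,0.05],[0,0,0]],
    [[-0.05,0.03,0.1],[0,0,0]],
    [[-0.1,0.07,0.12],[0,0,0]],
    [[-0.12,0.12,0.12],[0,0,0]],
    [[-0.12,0.16,0.12],[0,0,0]],
    [[-0.12,0.18,0.12],[0,0,0]],
    [[-0.12,0.18,0.12],[0,0,0]],
  ],
)

```text
time: 52.7
tool_pos: [0.52, 0.0965, 0.2697]
tool_rot: [0.001, 0.247, 0.969, 0.001]
contact_force: [0.1, -1.3, 0.3]
gripper_width: 0.603
```

```bash
python3 - <<'E'
from h import *
snap("top","zz_top");snap("scene","zz_scene");s=state();print(s["tool_pos"],s["joint_vel"].round(3),s["time"])
f=cv2.imread("pics/zz_scene.png");cv2.imwrite("pics/zz_s.png",cv2.resize(f[140:310,185:410],None,fx=3.5,fy=3.5,interpolation=cv2.INTER_CUBIC))
E
```

```text
[0.52102903 0.09298019 0.26875583] [-0.044  0.02  -0.006 -0.003 -0.    -0.   ] 52.8
```

View pics/zz_s.png

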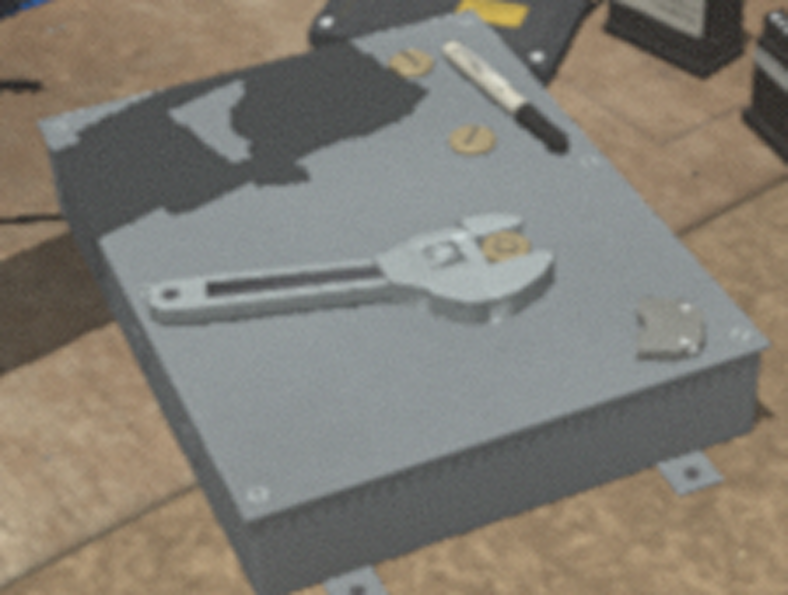

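The wrench lies flat on the cover, round the hexagon. The marker, the terminal and the other plugs are where they were at the start. Handing in.

```bash
python3 -c "
from plant import *
print(job_done())"
```

```text
the job is handed in; nothing more can be done
None
```

The plug is turned against its stop and the wrench is lying on it, released. I handed in at 52.8 s. Two things count against a clean run: on the first swing I pushed past the stop and the jaw was forced open, and my picture measurements do not fully confirm that the jaw is snug.

**What I did:** I laid the mouth round the hexagon, rolled the worm until the drag rose from about 5 N to about 13 N, and swung the handle clockwise. The plug turned about 35° (0.6 rad), measured in the pictures.

**What went wrong:** I missed the stop on the first swing. Pushing on at about 7 N turned the wrench roughly 10° past the plug and opened the jaw by about 1 to 2 mm. I turned the wrench back into line, rolled the worm until it stiffened again, and pushed the handle clockwise once more.

**Last checks:**
- **Stop:** on the last push the force rose sharply from about 1 N to 7 N, with under 1 mm more travel and no free turning. The plug's angle stayed within about 1° over the last four measurements, from the over-swing to the push before the last one.
- **Snugness:** the worm drag, and jaw faces within about 2° of parallel to the flats after the push, both say snug. The picture measurement of the opening still gave about 28 mm against 27 mm across the flats. I put that down to the jaws' bevelled edges, but I could not confirm it.
- **Surroundings:** the marker, terminal and other plugs look unmoved in the last picture. I did not compare the screwdriver and side cutters again at the end. The forces I read stayed at about 24 N or less.

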